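# Strip the accessory rail and pack the clip case

## Task

The plasma machine's accessories are to be packed away. Swing the latch of the hard case free and open the lid fully upright; take every accessory clip off the T-slot rail, sliding each one along to the open end before lifting it out, and put the clips and the small spanner inside the case. Then shut the lid, swing the latch back across it, and leave everything else on the bench where it is.

Things in the scene. Friction and masses are not known exactly. Their poses are not given: they have to be found in the camera images.
- rail: Aluminium T-slot rail screwed to the bench, 270 x 50 mm, 24 mm high. Origin: centre of its underside; x runs along it to the open end, z up. Slot floor 12 mm above the bench. From x = -127 to +75 mm two lips (tops 24 mm above the bench, 14 mm gap) hold the clips' feet in a channel 28 mm wide, 8 mm high. Black end block at x = -135 mm. Place and yaw vary
- rail_exit (a point): Point on the slot floor in the open end of the rail, at rail x = +105 mm, 12 mm above the bench. From rail x = +75 to +135 mm there are no lips or side walls, only bare floor: a clip whose middle is at rail x = +90 to +120 mm can be lifted straight up. Axes as the rail's
- clip1_mid (a point): Clip with a two-pronged fork on top: middle, 36 mm above its underside. Each clip: about 110 g, 62 mm high; black body 26 mm long (x, along slot), 20 mm wide (y), 16 to 54 mm above the underside; below it a 10 mm neck and a steel foot 26 x 24 x 6 mm held under the rail's lips. z up when upright. Two or three are on the rail in any order, 49 mm or more apart; absent ones read None
- clip2_mid (a point): Clip with a round steel button on top, otherwise as clip1. Grip clips across the 20 mm width (y)
- clip3_mid (a point): Accessory clip with one upright steel plate on top at its +x end, otherwise as clip1
- spanner_mid (a point): Small steel spanner, 120 mm long (along its x: ring 32 mm across at -x, open jaw 38 mm across at +x), lying flat on the bench; middle of its shank, which is 17 mm wide and 7 mm thick (3.5 mm above its underside)
- case: Grey hard case fixed to the bench, outside 170 mm (x) x 260 mm (y) x 74 mm high, walls and floor 5 mm. Origin: centre of its underside; x points to the hinge side, -x is the front with the latch, z up. Its place and yaw vary
- case_lid (a joint): Angle of the white lid, 0 shut, growing as it opens, 1.9 at most; upright at 1.5. The stiff hinge keeps it where it is left (about 2 to 4 N at the knob)
- case_lid_handle (a point): Grip point of the lid's round knob (28 mm across), 30 mm from the lid's front edge, half-way across, 35 mm above the lid's top face (8 mm lid); when shut it is 140 mm in front of the hinge line (case -x) and 43 mm above it. Its axes turn with the lid; y is along the hinge
- case_lid_hinge (a point): Middle of the lid's hinge line, on the case's +x rim 74.5 mm above the bench; the line runs along the case's y. The lid opens as a positive turn about +y
- latch (a joint): Angle of the steel latch lever on the case's front, about a vertical axis: 0 = its nose lies across the lid's front edge and the lid cannot be raised; grows anticlockwise seen from above, is clear of the lid from 1.3, stops at 1.65. Stays where it is left (1 to 2 N at the post)
- latch_tab (a point): Grip point of the black round post (12 mm across, 40 mm tall) that stands on the latch lever's tail; 26 mm above the lever's top face, 14 mm below the post's top, about 119 mm above the bench
- latch_pivot (a point): Point on the latch's vertical pivot axis, level with latch_tab and 40 mm from it. With the latch at 0 the post lies on the case's -x side of the pivot; at 1.57 on its -y side
- tape: Bystander: paper tape roll lying flat, 52 mm across, 20 mm high; origin: centre of the underside
- cup: Bystander: white plastic cup, 60 mm across, 85 mm high; origin: centre of the underside
- bottle: Bystander: white bottle, 60 mm across, 170 mm high; origin: centre of the underside
- dish: Bystander: shallow steel instrument tray 130 x 200 x 30 mm; origin: centre of the underside
- pen: Bystander: blue pen 130 mm long; origin: its underside at mid length
- bowl: Bystander: steel bowl, 100 mm across, 40 mm high; origin: centre of the underside
There are look-alikes about, which are no part of the job. Of the things shaped like the part that bears spanner_mid, the bare steel one is meant.

How it is judged:
On the way, in this order (a step that is already met when the one before it is completed fails the run):
1. the latch is swung clear of the lid (value of joint latch above 1.25 rad), for 0.2 s.
2. the lid is open upright (value of joint case_lid above 1.2 rad), for 0.2 s.
3. every clip and the spanner lie inside the open case (x of clip1_mid in the frame of case between -0.08 and 0.08 m and y of clip1_mid in the frame of case between -0.125 and 0.125 m and z of clip1_mid in the frame of case between 0.004 and 0.065 m and x of clip2_mid in the frame of case between -0.08 and 0.08 m and y of clip2_mid in the frame of case between -0.125 and 0.125 m and z of clip2_mid in the frame of case between 0.004 and 0.065 m and x of clip3_mid in the frame of case between -0.08 and 0.08 m and y of clip3_mid in the frame of case between -0.125 and 0.125 m and z of clip3_mid in the frame of case between 0.004 and 0.065 m and x of spanner_mid in the frame of case between -0.08 and 0.08 m and y of spanner_mid in the frame of case between -0.125 and 0.125 m and z of spanner_mid in the frame of case between 0.004 and 0.065 m and value of joint case_lid above 1 rad), for 0.2 s.
4. the lid is shut (x of clip1_mid in the frame of case between -0.08 and 0.08 m and y of clip1_mid in the frame of case between -0.125 and 0.125 m and z of clip1_mid in the frame of case between 0.004 and 0.065 m and x of clip2_mid in the frame of case between -0.08 and 0.08 m and y of clip2_mid in the frame of case between -0.125 and 0.125 m and z of clip2_mid in the frame of case between 0.004 and 0.065 m and x of clip3_mid in the frame of case between -0.08 and 0.08 m and y of clip3_mid in the frame of case between -0.125 and 0.125 m and z of clip3_mid in the frame of case between 0.004 and 0.065 m and x of spanner_mid in the frame of case between -0.08 and 0.08 m and y of spanner_mid in the frame of case between -0.125 and 0.125 m and z of spanner_mid in the frame of case between 0.004 and 0.065 m and value of joint case_lid below 0.06 rad), for 0.2 s.
5. the latch is swung back across the lid (value of joint latch below 0.3 rad), for 0.2 s.
At the end, for the whole second after the job is handed in: Every clip present and the spanner are inside the case (their middles within its walls and under 65 mm above its underside), the lid is shut (within 0.06 rad) and the latch is back across it (within 0.3 rad) (all of step 4 and value of joint latch below 0.3 rad); the robot touches nothing.
It fails at once if a bystander is moved more than 40 mm (distance of any of tape, cup, bottle, dish, pen, bowl from where it was at the start of the episode above 0.04 m).
Of clip1, clip2, clip3 only 2 to 3 are there at a start; the rules pass over those that are not, and their reading is None.
At some moment in a run one of spanner may be knocked a few centimetres aside while the robot is not near it.
Once in a run the grip may slacken for a moment while it holds something.
It also fails if it takes over 210 s, if anything falls off the work surface, if the arm or the gripper's body presses on something with over 40 N, if the wrist force passes 120 N, or if a joint passes its speed limit or range.

## Robot

A 6-joint arm with a two-finger parallel gripper is mounted at the origin on the work surface. World frame = base frame: x ahead of the robot, y to its left, z up, the work surface at z = 0. Lengths are in m, angles in rad, forces in N, time in s.
With the tool pointing down it reaches from about 0.35 to 0.975 m from the base axis. Payload 4.9 kg.
Tool frame: the origin (TCP) lies between the finger pads; the fingertips stand 19 mm ahead of it and the grasp point (between the pads) is the TCP; z points along the fingers, y is the line along which they close (so a half turn about z gives the same grasp; the last joint's range is limited). The gripper opens to 85 mm and grips with 20 to 120 N. Pads are 22 mm wide; open, the fingers measure 114 mm over their backs; the gripper's body (76 mm by 85 mm) begins 54 mm behind the grasp point. The pads swing forward as they close: fully open they stand 13 mm farther back than shut.
Start: joints at [-1.428, 0.053, 1.613, -0, 1.476, -0.119], TCP at [0.162, -0.604, 0.221] pointing down, gripper open.
Joint ranges: [-3.01, 3.01], [-1.01, 2.22], [0.06, 2.58], [-1.02, 4.17], [0.09, 2.62], [-3.14, 3.14]. Speed limits (rad/s): [2.57, 2.57, 3.14, 3.14, 3.14, 3.14].

## Interface

Orientations are given as a rotation vector (axis times angle).
In Python, from bench import manip, viewer, job gives the robot as it stands.
- The arm moves only by the tool send_rows, never from a script. Its argument "increments" is a list of rows, each a list of 7 numbers: the turn, a rotation vector about the tool's x, y, z in degrees, then the shift along the tool's x, y, z in m, then the gripper command: -1 is fully open, 1 is shut, values between are in proportion. A call has 1 to 10 rows; each row shifts and turns the commanded pose from where the row before left it, along the tool's axes as they then stand; what a row does not reach is not made up. A row lasts 1/12 s, in which the tool goes at most 41.7 mm and 7.16 degrees, less where a joint would pass 70% of its speed; a pose out of reach is approached as far as the arm can. A call with a gripper value outside its range is refused whole. The fingers move at their own pace and stop on an object; "newtons" is the grip in N (left out, the last holds). Time passes only in rows, so rows that do not move let the fingers close. It gives the time, the measured TCP pose, the force, the opening and the grip force at its end, in the units of the state.
- manip.get_state(): the state, without advancing time (a new reading comes with each control period).
- viewer.grab_frame(name): name is "scene" or "top"; returns a dict with "image" (480x640x3 uint8, red, green, blue), "range_z" (480x640 float32, m along the optical axis (not along the pixel's ray), 0 where there is no reading), "mtx" (3x3 intrinsics, pixels), "pose" (4x4, takes a point from camera to world coordinates). Camera axes: x right, y down, z forward; pixel columns grow to the right and rows downward; lengths in m; the calibration is good to about 2 mm. A picture is of the moment at which its call begins.
- job.sign_off(): hands the job in; it is judged then, once.
The state is a dict: "t": time; "qpos": joint angles; "joint_velocities": joint speeds; "effort": joint torques, N m; "ee_pos": TCP position; "orientation": TCP orientation; "wrist_force": force on the tool from outside, world axes, zero at the start; "ft_torque": the same for the moment, N m; "grip_width": opening from 0.0 (shut) to 1.0 (fully open); "grasp_force": force on a finger pad.
Only numpy, scipy, OpenCV 4.12 (cv2) and the standard library are available. Lean on these libraries where they do the work, as an engineer would, in place of code of your own. Each camera call takes 0.05 s, during which the arm holds its last target. There are 200 camera calls.

## Working session

There is one attempt and no reset: what is moved stays moved. The work goes in short steps, Python scripts to look and compute and a tool call to move; the robot and the scene stay as the last step left them, time stands still between calls to the robot, and variables do not carry over. Pictures are saved under pics/ and viewed, at most 14 in all, crops included, and the job is handed in when it is done.

Besides the shell and the picture viewer there is one more tool, called after "Call:" by a JSON object that holds its "method" and its "body", one argument or row to a line. send_rows: Moves the arm, as the interface text tells. Its arguments: {"type":"object","properties":{"increments":{"type":"array","items":{"type":"array","items":{"type":"number"}}},"newtons":{"type":"number"}},"required":["increments"]}

```bash
ls; mkdir -p pics
cat > h.py <<'E'
import numpy as np, cv2
from bench import manip, viewer, job
from scipy.spatial.transform import Rotation as R
def grab(n):
    f=viewer.grab_frame(n); return f
def save(f,name,crop=None,s=1):
    im=f["image"][:,:,::-1]
    if crop: im=im[crop[1]:crop[3],crop[0]:crop[2]]
    if s!=1: im=cv2.resize(im,None,fx=s,fy=s,interpolation=cv2.INTER_CUBIC)
    cv2.imwrite("pics/"+name,im)
def cloud(f):
    K,T,d=f["mtx"],f["pose"],f["range_z"]
    v,u=np.mgrid[:480,:640]
    p=np.stack([(u-K[0,2])/K[0,0]*d,(v-K[1,2])/K[1,1]*d,d],-1)
    return p@T[:3,:3].T+T[:3,3]
def ray(f,u,v,z):
    K,T=f["mtx"],f["pose"]
    r=T[:3,:3]@np.array([(u-K[0,2])/K[0,0],(v-K[1,2])/K[1,1],1.])
    o=T[:3,3]; return o+r*(z-o[2])/r[2]
def proj(f,p):
    K,T=f["mtx"],f["pose"]; c=T[:3,:3].T@(np.array(p)-T[:3,3]); q=K@c; return q[:2]/q[2]
E
python3 - <<'E'
from h import *
for n in("scene","top"):
    f=grab(n); save(f,n+"0.png"); np.savez("/tmp/"+n,**f); print(n,f["pose"].round(3).tolist(),f["mtx"].tolist())
s=manip.get_state(); print(s)
E
```

```text
pics
scene [[-0.86, 0.418, -0.294, 0.911], [0.511, 0.721, -0.468, 0.526], [0.016, -0.553, -0.833, 1.11], [0.0, 0.0, 0.0, 1.0]] [[512.7824157078918, 0.0, 320.4815614552883], [0.0, 512.7824157078918, 251.61466831476469], [0.0, 0.0, 1.0]]
top [[-0.008, -0.995, 0.095, 0.468], [-1.0, 0.01, 0.016, -0.023], [-0.017, -0.095, -0.995, 1.117], [0.0, 0.0, 0.0, 1.0]] [[434.4776551416388, 0.0, 315.6198398273186], [0.0, 434.4776551416388, 243.33769934428844], [0.0, 0.0, 1.0]]
{'t': 0.1, 'qpos': array([-1.42802111e+00,  5.32724678e-02,  1.61418368e+00,  1.12923992e-05,
        1.47599861e+00, -1.19000280e-01]), 'joint_velocities': array([ 0.00143357, -0.00081986, -0.00291567,  0.0012536 , -0.00017055,
       -0.00120713]), 'effort': array([ 3.05070471e-04, -3.94904387e+01, -3.71362996e+01, -2.30748556e-04,
        3.92031128e-03, -8.14605727e-06]), 'ee_pos': array([ 0.16166593, -0.60311566,  0.22008125]), 'orientation': array([-3.11287483e+00, -4.09778216e-01,  1.71040973e-05]), 'wrist_force': array([-0.12131019,  0.45160556,  0.70607644]), 'ft_torque': array([ 0.03180491, -0.01540307, -0.01673708]), 'grasp_force': 0.0, 'grip_width': 1.0005010857679506}
```

View pics/top0.png

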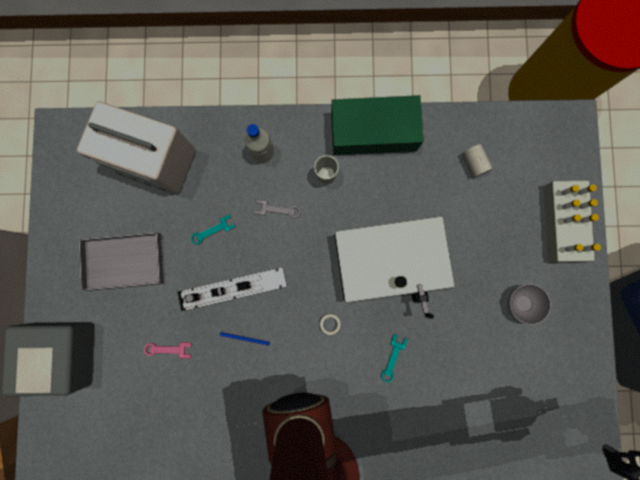

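View pics/scene0.png

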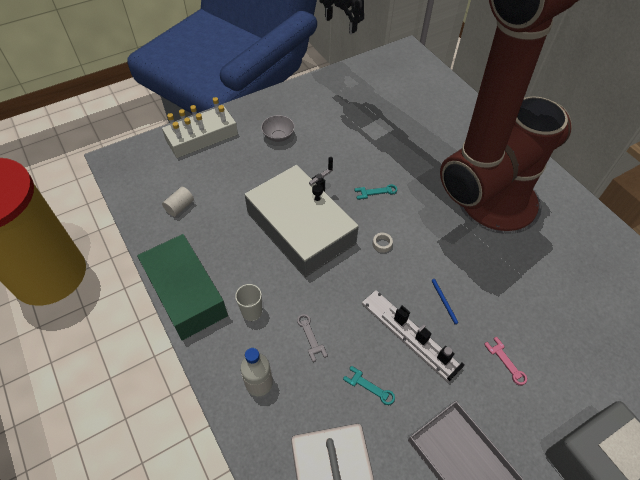

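The top view shows:
- Case: lid centre (394,258), knob (400,282), latch post (~428,315).
- Rail: block at (182,300), open end at (285,275), three clips at (192,297), (219,291) and (243,286).
- Spanner candidates: teal (213,231), teal (394,357), pink (167,350), bare grey steel (277,209). The grey one fits "bare steel".

I'll confirm that in a crop.

Run:
```python
from h import *
f=dict(np.load("/tmp/top.npz")); P=cloud(f); im=f["image"]
a=cv2.resize(im[190:320,165:305,::-1],None,fx=3,fy=3,interpolation=cv2.INTER_CUBIC)
b=cv2.resize(im[210:330,330:460,::-1],None,fx=3,fy=3,interpolation=cv2.INTER_CUBIC)
h=max(a.shape[0],b.shape[0]); pad=lambda x:cv2.copyMakeBorder(x,0,h-x.shape[0],0,0,0)
c=np.hstack([pad(a),pad(b)])
cv2.imwrite("pics/crop1.png",cv2.resize(c,None,fx=790/c.shape[1],fy=790/c.shape[1]) )
def rect(mask,z,roi,n):
    m=np.zeros((480,640),np.uint8); u0,v0,u1,v1=roi; m[v0:v1,u0:u1]=mask[v0:v1,u0:u1]
    k,l,st,_=cv2.connectedComponentsWithStats(m); i=1+st[1:,4].argmax()
    vv,uu=np.nonzero(l==i); pts=np.array([ray(f,u,v,z)[:2] for u,v in zip(uu,vv)],np.float32)
    r=cv2.minAreaRect(pts); print(n,len(uu),np.round(r[0],4),np.round(r[1],4),round(r[2],2)); print(cv2.boxPoints(r).round(3).tolist())
Z=P[...,2]; mx=im.max(-1).astype(int); mn=im.min(-1).astype(int)
print("Zlid",np.median(Z[230:270,360:430]))
rect((abs(Z-.0825)<.01).astype(np.uint8),.0825,(325,205,465,312),"lid depth")
rect((mn>150).astype(np.uint8),.0825,(325,205,465,312),"lid col")
rect(((Z>.006)&(Z<.1)).astype(np.uint8),.024,(170,260,295,315),"rail dep")
rect(((mn>150)).astype(np.uint8),.024,(170,260,295,315),"rail col")
bg=np.median(im[190:230,225:250].reshape(-1,3),0);print(bg)
rect(((mn>105)&(mx-mn<30)).astype(np.uint8),.005,(245,192,305,225),"spanner")
# heights above: clusters
for n,roi in dict(rail=(170,260,300,315),latch=(380,265,445,325)).items():
    u0,v0,u1,v1=roi; q=P[v0:v1,u0:u1].reshape(-1,3); lo=.045 if n=="rail" else .1
    m=(Z>lo).astype(np.uint8); mm=np.zeros_like(m); mm[v0:v1,u0:u1]=m[v0:v1,u0:u1]
    k,l,st,ct=cv2.connectedComponentsWithStats(mm)
    for i in range(1,k):
        if st[i,4]>4: print(n,st[i].tolist(),np.median(P[l==i],0).round(4),P[l==i][:,2].max().round(3))
```

```text
Zlid 0.08242238320078521
lid depth 7726 [ 0.5144 -0.1935] [0.1974 0.2597] 7.48
[[0.4000000059604645, -0.07800000160932541], [0.43299999833106995, -0.33500000834465027], [0.6290000081062317, -0.3089999854564667], [0.5950000286102295, -0.052000001072883606]]
lid col 7121 [ 0.5289 -0.1927] [0.1651 0.2549] 7.51
[[0.4300000071525574, -0.07699999958276749], [0.46399998664855957, -0.33000001311302185], [0.6269999742507935, -0.30799999833106995], [0.593999981880188, -0.0560000017285347]]
rail dep 2132 [0.4583 0.2067] [0.0523 0.272 ] 12.49
[[0.40299999713897705, 0.33399999141693115], [0.4620000123977661, 0.06800000369548798], [0.5130000114440918, 0.07999999821186066], [0.45399999618530273, 0.3449999988079071]]
rail col 1014 [0.4614 0.2026] [0.0454 0.2588] 12.3
[[0.41200000047683716, 0.3240000009536743], [0.46700000762939453, 0.07100000232458115], [0.5109999775886536, 0.08100000023841858], [0.4560000002384186, 0.33399999141693115]]
[90. 94. 93.]
spanner 181 [0.6699 0.1009] [0.0962 0.0316] 89.35
[[0.6539999842643738, 0.05299999937415123], [0.6850000023841858, 0.05299999937415123], [0.6859999895095825, 0.14900000393390656], [0.6549999713897705, 0.14900000393390656]]
rail [236, 281, 14, 10, 106] [0.4677 0.1709 0.068 ] 0.079
rail [210, 287, 14, 10, 104] [0.4527 0.2343 0.0662] 0.078
rail [184, 293, 14, 10, 109] [0.4391 0.2939 0.0676] 1.117
latch [394, 276, 13, 12, 123] [ 0.4728 -0.1979  0.125 ] 1.117
latch [426, 313, 8, 6, 40] [ 0.3971 -0.2606  0.1315] 0.138
```

View pics/crop1.png

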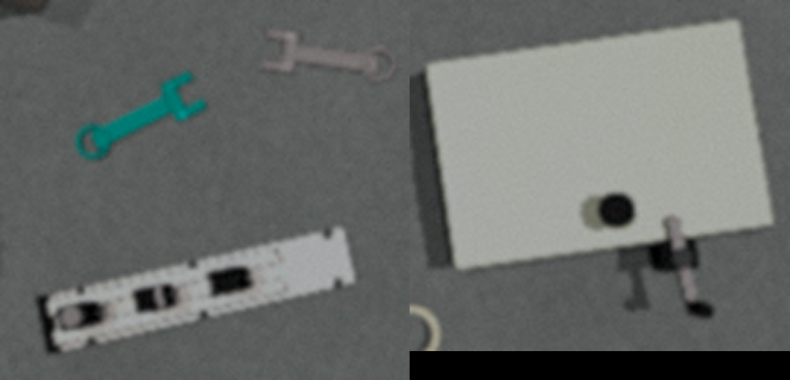

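The crop confirms the bare grey steel spanner at (277,209), with its jaw towards +y. The lid knob and the latch post are also clear.

Next come a planning helper and the approach to the latch post.

```bash
cat >> h.py <<'E'
RC=np.array([.459,.206,0]); RX=np.array([.2165,-.976,0]); RY=np.array([.976,.2165,0])
CC=np.array([.529,-.1927,0]); CX=np.array([.991,.1305,0]); CY=np.array([-.1305,.991,0]); Zv=np.array([0,0,1.])
def plan(*tg):
    """targets (pos,yaw_deg); prints turn then shift in tool axes after the turn"""
    s=manip.get_state(); p=s["ee_pos"]; r=R.from_rotvec(s["orientation"])
    print("t",round(s["t"],1),"at",p.round(4),"grip",round(s["grip_width"],3))
    for q,yaw in tg:
        q=np.array(q); y=np.radians(yaw); g=R.from_matrix([[np.cos(y),np.sin(y),0],[np.sin(y),-np.cos(y),0],[0,0,-1]])
        print("turn",np.degrees((r.inv()*g).as_rotvec()).round(2),"shift",g.inv().apply(q-p).round(4),"->",q.round(4)); p,r=q,g
E
python3 - <<'E'
from h import *
post=np.array([.3975,-.2605,0])
plan((post+Zv*.22,7.5),(post+Zv*.117,7.5))
piv=post+.04*CX; print(piv)
E
```

```text
t 0.1 at [ 0.1617 -0.6031  0.2201] grip 1.001
turn [-0.11 -0.01  7.5 ] shift [ 2.785e-01 -3.089e-01  1.000e-04] -> [ 0.3975 -0.2605  0.22  ]
turn [0. 0. 0.] shift [0.    0.    0.103] -> [ 0.3975 -0.2605  0.117 ]
[ 0.43714 -0.25528  0.     ]
```

Call:
{"method": "send_rows", "body": {
  "increments": [
    [0, 0, 3.75, 0, 0, 0, -0.2],
    [0, 0, 3.75, 0.0139, -0.0154, 0, -0.2],
    [0, 0, 0, 0.0279, -0.0309, 0, -0.2],
    [0, 0, 0, 0.0279, -0.0309, 0, -0.2],
    [0, 0, 0, 0.0279, -0.0309, 0, -0.2],
    [0, 0, 0, 0.0279, -0.0309, 0, -0.2],
    [0, 0, 0, 0.0279, -0.0309, 0, -0.2],
    [0, 0, 0, 0.0279, -0.0309, 0, -0.2],
    [0, 0, 0, 0.0279, -0.0309, 0, -0.2],
    [0, 0, 0, 0.0279, -0.0309, 0, -0.2]
  ],
  "newtons": 40
}}

```text
t: 0.93
ee_pos: [0.3619, -0.3096, 0.2208]
orientation: [-3.135, -0.205, 0.0]
wrist_force: [0.4, -1.4, 0.7]
grip_width: 0.597
grasp_force: 0.0
```

Call:
{"method": "send_rows", "body": {
  "increments": [
    [0, 0, 0, 0.0279, -0.0309, 0, -0.2],
    [0, 0, 0, 0.0139, -0.0154, 0, -0.2],
    [0, 0, 0, 0, 0, 0, -0.2],
    [0, 0, 0, 0, 0, 0, -0.2]
  ]
}}

```text
t: 1.27
ee_pos: [0.397, -0.2594, 0.2208]
orientation: [-3.135, -0.21, 0.001]
wrist_force: [-0.3, -0.2, -0.3]
grip_width: 0.6
grasp_force: 0.0
```

Run:
```python
from h import *
post=np.array([.3975,-.2605,0])
plan((post+Zv*.117,7.5))
print(manip.get_state()["qpos"].round(2))
```

```text
t 1.3 at [ 0.397  -0.2594  0.2208] grip 0.6
turn [-0.01  0.04  0.15] shift [0.0004 0.0011 0.1038] -> [ 0.3975 -0.2605  0.117 ]
[-0.74 -0.32  1.95 -0.    1.51  0.7 ]
```

Call:
{"method": "send_rows", "body": {
  "increments": [
    [0, 0, 0, 0, 0.001, 0.03, -0.2],
    [0, 0, 0, 0, 0, 0.03, -0.2],
    [0, 0, 0, 0, 0, 0.024, -0.2],
    [0, 0, 0, 0, 0, 0.02, -0.2],
    [0, 0, 0, 0, 0, 0, 1],
    [0, 0, 0, 0, 0, 0, 1],
    [0, 0, 0, 0, 0, 0, 1],
    [0, 0, 0, 0, 0, 0, 1],
    [0, 0, 0, 0, 0, 0, 1],
    [0, 0, 0, 0, 0, 0, 1]
  ],
  "newtons": 40
}}

```text
t: 2.1
ee_pos: [0.3974, -0.2627, 0.119]
orientation: [3.131, 0.205, 0.002]
wrist_force: [-2.3, -3.0, 3.6]
grip_width: 0.094
grasp_force: 39.3
```

Call:
{"method": "send_rows", "body": {
  "increments": [
    [0, 0, 0, 0.0005, 0.0063, 0, 1],
    [0, 0, 0, 0.0015, 0.0061, 0, 1],
    [0, 0, 0, 0.0024, 0.0058, 0, 1],
    [0, 0, 0, 0.0033, 0.0053, 0, 1],
    [0, 0, 0, 0.0041, 0.0048, 0, 1],
    [0, 0, 0, 0.0048, 0.0041, 0, 1],
    [0, 0, 0, 0.0053, 0.0033, 0, 1],
    [0, 0, 0, 0.0058, 0.0024, 0, 1],
    [0, 0, 0, 0.0061, 0.0015, 0, 1],
    [0, 0, 0, 0.0063, 0.0005, 0, 1]
  ]
}}

```text
t: 2.93
ee_pos: [0.443, -0.2953, 0.118]
orientation: [-3.133, -0.206, -0.001]
wrist_force: [-12.5, 4.9, 8.5]
grip_width: 0.093
grasp_force: 42.3
```

Run:
```python
from h import *
f=grab("scene"); save(f,"latch.png",(230,130,370,270),4)
piv=np.array([.43714,-.25528,.119]); plan((piv-.04*CY,7.5))
```

```text
t 3.0 at [ 0.4444 -0.2951  0.1178] grip 0.075
turn [-0.07 -0.21  0.02] shift [-0.002  -0.0004 -0.0012] -> [ 0.4424 -0.2949  0.119 ]
```

View pics/latch.png

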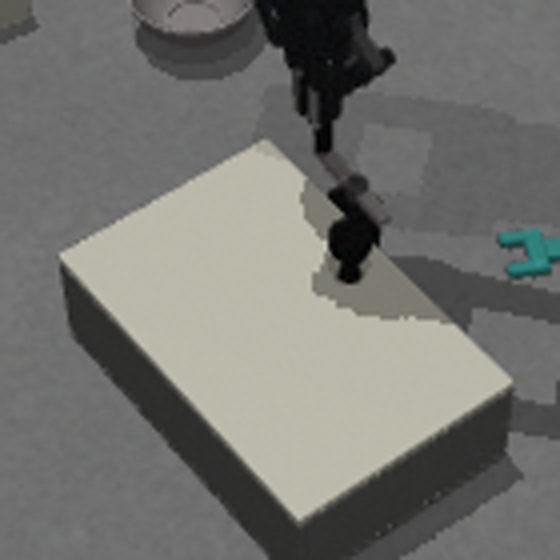

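The picture shows the lever now lying parallel to the case front, nose off the lid. The post is at about (322,135) in the crop. Next I release it and go to the knob.

Call:
{"method": "send_rows", "body": {
  "increments": [
    [0, 0, 0, 0, 0, 0, -0.2],
    [0, 0, 0, 0, 0, 0, -0.2],
    [0, 0, 0, 0, 0, 0, -0.2],
    [0, 0, 0, 0, 0, 0, -0.2],
    [0, 0, 0, 0, 0, -0.025, -0.2],
    [0, 0, 0, 0, 0, -0.035, -0.2],
    [0, 0, 0, 0, 0, -0.01, -0.2],
    [0, 0, 0, 0, 0, 0, -0.2]
  ]
}}

```text
t: 3.65
ee_pos: [0.4437, -0.2977, 0.1917]
orientation: [3.129, 0.205, 0.009]
wrist_force: [-0.2, -0.3, -0.5]
grip_width: 0.599
grasp_force: 0.0
```

Run:
```python
from h import *
f=grab("top"); P=cloud(f)
q=P[260:330,380:460].reshape(-1,3); 
q=q[(q[:,2]>.1)&(q[:,2]<.145)]; print(len(q),np.median(q,0))
k=CC+.085*CX-.14*CX; print(k)
plan(([*k[:2],.19],7.5),([*k[:2],.1175],7.5))
```

```text
123 [ 0.47280263 -0.19754388  0.12525889]
[ 0.474495  -0.1998775  0.       ]
t 3.7 at [ 0.4427 -0.2968  0.189 ] grip 0.6
turn [ 0.19 -0.15 -0.01] shift [ 0.0441 -0.0919 -0.001 ] -> [ 0.4745 -0.1999  0.19  ]
turn [0. 0. 0.] shift [0.     0.     0.0725] -> [ 0.4745 -0.1999  0.1175]
```

Call:
{"method": "send_rows", "body": {
  "increments": [
    [0, 0, 0, 0.0143, -0.0311, 0, -0.2],
    [0, 0, 0, 0.0143, -0.0311, 0, -0.2],
    [0, 0, 0, 0.0144, -0.0311, 0, -0.2],
    [0, 0, 0, 0, 0, 0.03, -0.2],
    [0, 0, 0, 0, 0, 0.03, -0.2],
    [0, 0, 0, 0, 0, 0.0115, -0.2],
    [0, 0, 0, 0, 0, 0, 1],
    [0, 0, 0, 0, 0, 0, 1],
    [0, 0, 0, 0, 0, 0, 1],
    [0, 0, 0, 0, 0, 0, 1]
  ],
  "newtons": 40
}}

```text
t: 4.53
ee_pos: [0.4734, -0.1986, 0.1176]
orientation: [3.134, 0.204, 0.004]
wrist_force: [-0.3, 0.5, -0.4]
grip_width: 0.034
grasp_force: 0.0
```

Run:
```python
from h import *
plan()
t=np.arange(0,1.65,.08); x=-.14*np.cos(t)+.043*np.sin(t); z=.14*np.sin(t)+.043*np.cos(t)
print(np.c_[np.diff(x),-np.diff(z)].round(4).tolist())
```

```text
t 4.5 at [ 0.4734 -0.1986  0.1176] grip 0.034
[[0.0039, -0.0111], [0.0048, -0.0107], [0.0056, -0.0103], [0.0064, -0.0098], [0.0072, -0.0093], [0.0079, -0.0087], [0.0085, -0.008], [0.0092, -0.0073], [0.0097, -0.0065], [0.0102, -0.0057], [0.0106, -0.0049], [0.011, -0.004], [0.0113, -0.0032], [0.0115, -0.0022], [0.0116, -0.0013], [0.0117, -0.0004], [0.0117, 0.0006], [0.0116, 0.0015], [0.0115, 0.0024], [0.0112, 0.0033]]
```

Call:
{"method": "send_rows", "body": {
  "increments": [
    [0, 0, 0, 0, 0, 0, 1],
    [0, 0, 0, 0, 0, 0, 1]
  ]
}}

```text
t: 4.7
ee_pos: [0.473, -0.1982, 0.117]
orientation: [3.134, 0.205, 0.003]
wrist_force: [-0.4, 0.4, -0.2]
grip_width: -0.001
grasp_force: 0.0
```

Run:
```python
from h import *
plan()
f=grab("scene"); save(f,"knob.png",(230,110,390,230),5)
s=dict(np.load("/tmp/scene.npz")); P=cloud(s); q=P[165:215,300:340]; m=(q[...,2]>.09)&(q[...,2]<.15)
for z in np.arange(.086,.14,.006):
    w=q[(abs(q[...,2]-z)<.003)&(abs(q[...,0]-.4735)<.03)&(abs(q[...,1]+.1985)<.03)]
    if len(w): print(round(z,3),len(w),w.min(0).round(3),w.max(0).round(3))
```

```text
t 4.7 at [ 0.473  -0.1982  0.117 ] grip -0.001
0.086 145 [ 0.444 -0.228  0.083] [ 0.503 -0.169  0.089]
0.092 6 [ 0.474 -0.199  0.09 ] [ 0.479 -0.193  0.095]
0.098 5 [ 0.47  -0.193  0.095] [ 0.476 -0.19   0.101]
0.104 1 [ 0.479 -0.193  0.102] [ 0.479 -0.193  0.102]
0.11 7 [ 0.475 -0.202  0.11 ] [ 0.485 -0.184  0.113]
0.116 12 [ 0.466 -0.201  0.114] [ 0.486 -0.184  0.118]
0.122 41 [ 0.459 -0.212  0.119] [ 0.486 -0.183  0.125]
0.128 49 [ 0.46  -0.211  0.125] [ 0.487 -0.183  0.131]
```

View pics/knob.png

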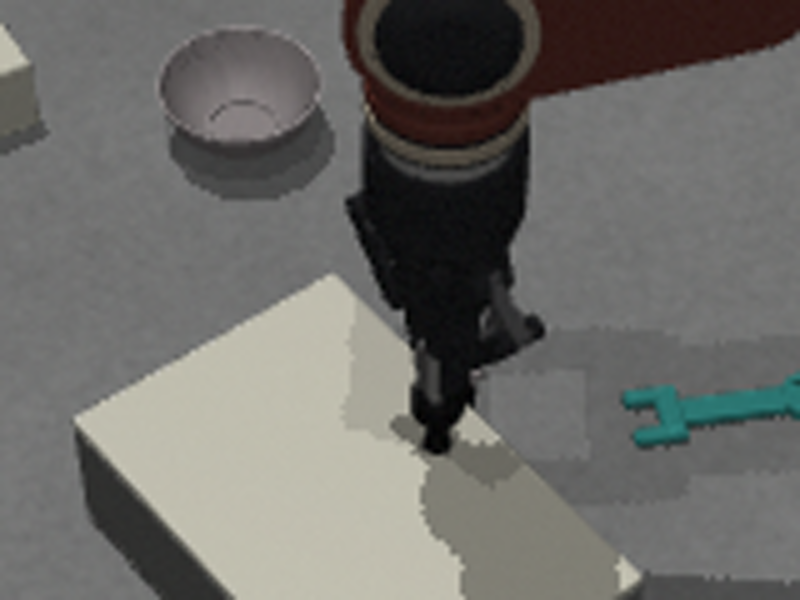

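Run:
```python
from h import *
f=grab("scene"); P=cloud(f); s0=cloud(dict(np.load("/tmp/scene.npz")))
q=P.reshape(-1,3); loc=(q-np.array([.473,-.198,0]))
c=np.c_[loc@CX,loc@CY,q[:,2]]
m=(abs(c[:,0])<.06)&(abs(c[:,1])<.06)
for z in np.arange(.09,.2,.008):
    w=c[m&(abs(c[:,2]-z)<.004)]
    if len(w): print(round(z,3),len(w),"x",w[:,0].min().round(3),w[:,0].max().round(3),"y",w[:,1].min().round(3),w[:,1].max().round(3))
print(proj(f,[.473,-.198,.117]),proj(f,[.473,-.198,.098]))
st=manip.get_state(); print(st["qpos"].round(3),st["orientation"])
```

```text
0.09 75 x -0.045 0.058 y -0.056 0.055
0.098 6 x -0.036 0.004 y -0.016 0.007
0.106 2 x 0.007 0.011 y 0.005 0.006
0.114 17 x -0.008 0.013 y -0.007 0.015
0.122 37 x -0.009 0.013 y -0.01 0.016
0.13 14 x -0.001 0.013 y -0.004 0.016
0.138 19 x -0.007 0.011 y -0.003 0.016
0.146 23 x -0.007 0.01 y -0.005 0.018
0.154 17 x 0.002 0.011 y -0.005 0.018
0.162 14 x 0.004 0.011 y -0.007 0.017
0.17 21 x 0.004 0.012 y -0.024 0.025
0.178 55 x -0.011 0.013 y -0.033 0.036
0.186 44 x -0.014 0.013 y -0.04 0.043
0.194 49 x -0.005 0.016 y -0.043 0.047
[316.93842456 189.78650993] [316.86273737 194.64082088]
[-0.542 -0.131  1.971  0.     1.3    0.898] [3.13426579e+00 2.05213759e-01 1.69949923e-03]
```

Call:
{"method": "send_rows", "body": {
  "increments": [
    [0, 0, 0, 0, 0, 0, -0.4],
    [0, 0, 0, 0, 0, 0, -0.4],
    [0, 0, 0, 0, 0, 0, -0.4],
    [0, 0, 0, 0, 0, 0, -0.4],
    [0, 0, 0, 0, 0, 0, -0.4]
  ]
}}

```text
t: 5.22
ee_pos: [0.4724, -0.1976, 0.1157]
orientation: [-3.135, -0.206, 0.0]
wrist_force: [-0.2, -0.2, -0.8]
grip_width: 0.699
grasp_force: 0.0
```

Run:
```python
from h import *
f=grab("scene"); P=cloud(f); save(f,"open.png",(270,140,370,215),8); plan()
q=P.reshape(-1,3); loc=(q-np.array([.473,-.198,0]))
c=np.c_[loc@CX,loc@CY,q[:,2]]
m=(abs(c[:,0])<.06)&(abs(c[:,1])<.09)
for z in np.arange(.1,.2,.006):
    w=c[m&(abs(c[:,2]-z)<.003)]
    if len(w): print(round(z,3),len(w),"y",np.histogram(w[:,1],np.arange(-.07,.08,.01))[0])
```

```text
t 5.3 at [ 0.4724 -0.1976  0.1156] grip 0.699
0.1 5 y [2 0 1 0 0 0 0 2 0 0 0 0 0 0 0]
0.112 13 y [0 0 0 0 0 0 1 7 5 0 0 0 0 0 0]
0.118 13 y [0 0 0 0 0 0 2 3 8 0 0 0 0 0 0]
0.124 75 y [ 0  0  0  0  0  4 28 33 10  0  0  0  0  0  0]
0.13 12 y [0 0 0 0 2 0 6 3 0 0 1 0 0 0 0]
0.136 21 y [ 0  0  0  1 14  0  0  0  0  0  4  2  0  0  0]
0.142 23 y [0 0 0 3 9 0 0 0 0 0 5 6 0 0 0]
0.148 30 y [ 0  0  0  3 12  0  0  0  0  0  4 11  0  0  0]
0.154 23 y [ 0  0  0  2 13  0  0  0  0  0  4  4  0  0  0]
0.16 24 y [ 0  0  0  3 11  0  0  0  0  0  5  5  0  0  0]
0.166 24 y [ 0  0  0  6 12  0  0  0  0  0  2  4  0  0  0]
0.172 16 y [0 0 0 3 7 0 0 0 0 0 1 4 1 0 0]
0.178 38 y [0 2 3 9 4 0 0 0 0 1 7 7 1 4 0]
0.184 59 y [ 0  5 12  2  1  0  0  0  0  1 10  7  6 15  0]
0.19 37 y [1 7 9 0 5 0 0 0 0 0 1 0 6 8 0]
0.196 60 y [ 0  5  2  0  5  0  0  1  0 13 22  1  2  9  0]
```

View pics/open.png

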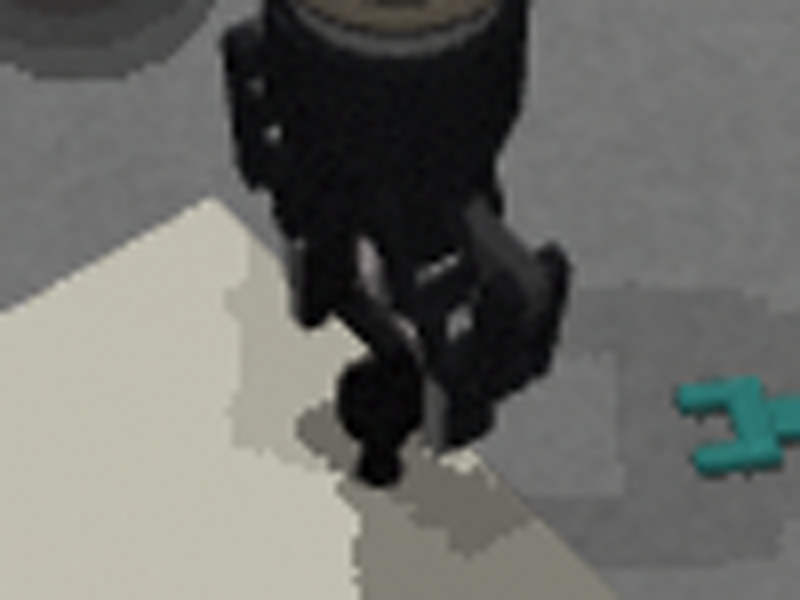

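The crop shows open finger tips beside the knob at about (310,320) and (450,445). They end near z 0.132 with the state reading 0.116, so the real tool sits about 26 mm above its reading. I'll treat that as a z offset. First check: go 25 mm lower and grip.

Call:
{"method": "send_rows", "body": {
  "increments": [
    [0, 0, 0, 0, 0, 0.009, -0.4],
    [0, 0, 0, 0, 0, 0.008, -0.4],
    [0, 0, 0, 0, 0, 0.007, -0.4],
    [0, 0, 0, 0, 0, 0, -0.4],
    [0, 0, 0, 0, 0, 0, 1],
    [0, 0, 0, 0, 0, 0, 1],
    [0, 0, 0, 0, 0, 0, 1],
    [0, 0, 0, 0, 0, 0, 1],
    [0, 0, 0, 0, 0, 0, 1]
  ],
  "newtons": 50
}}

```text
t: 6.02
ee_pos: [0.4729, -0.2, 0.0926]
orientation: [3.13, 0.205, 0.002]
wrist_force: [0.8, -8.1, -2.4]
grip_width: 0.306
grasp_force: 49.2
```

Held: 26 mm opening, 49 N. Now the lid arc.

Call:
{"method": "send_rows", "body": {
  "increments": [
    [0, 0, 0, 0.0039, 0, -0.0111, 1],
    [0, 0, 0, 0.0048, 0, -0.0107, 1],
    [0, 0, 0, 0.0056, 0, -0.0103, 1],
    [0, 0, 0, 0.0064, 0, -0.0098, 1],
    [0, 0, 0, 0.0072, 0, -0.0093, 1],
    [0, 0, 0, 0.0079, 0, -0.0087, 1],
    [0, 0, 0, 0.0085, 0, -0.008, 1],
    [0, 0, 0, 0.0092, 0, -0.0073, 1],
    [0, 0, 0, 0, 0, 0, 1]
  ]
}}

```text
t: 6.77
ee_pos: [0.527, -0.1929, 0.1686]
orientation: [3.13, 0.205, 0.004]
wrist_force: [1.1, -7.3, -1.8]
grip_width: 0.304
grasp_force: 51.0
```

Call:
{"method": "send_rows", "body": {
  "increments": [
    [0, 0, 0, 0.0097, 0, -0.0065, 1],
    [0, 0, 0, 0.0102, 0, -0.0057, 1],
    [0, 0, 0, 0.0106, 0, -0.0049, 1],
    [0, 0, 0, 0.011, 0, -0.004, 1],
    [0, 0, 0, 0.0113, 0, -0.0032, 1],
    [0, 0, 0, 0.0115, 0, -0.0022, 1],
    [0, 0, 0, 0.0116, 0, -0.0013, 1],
    [0, 0, 0, 0.0117, 0, -0.0004, 1],
    [0, 0, 0, 0.0117, 0, 0.0006, 1],
    [0, 0, 0, 0.0116, 0, 0.0015, 1]
  ]
}}

```text
t: 7.6
ee_pos: [0.6358, -0.1786, 0.1948]
orientation: [3.13, 0.204, -0.0]
wrist_force: [-2.3, -4.7, 2.5]
grip_width: 0.303
grasp_force: 51.4
```

Call:
{"method": "send_rows", "body": {
  "increments": [
    [0, 0, 0, 0.0115, 0, 0.0024, 1],
    [0, 0, 0, 0, 0, 0, 1],
    [0, 0, 0, 0, 0, 0, 1]
  ]
}}

```text
t: 7.85
ee_pos: [0.6482, -0.1769, 0.1923]
orientation: [3.13, 0.205, 0.004]
wrist_force: [1.6, -5.4, 1.6]
grip_width: 0.305
grasp_force: 51.4
```

Run:
```python
from h import *
f=grab("scene"); save(f,"lid.png",(170,60,490,300),2.5); plan()
```

```text
t 7.9 at [ 0.648  -0.177   0.1924] grip 0.308
```

View pics/lid.png

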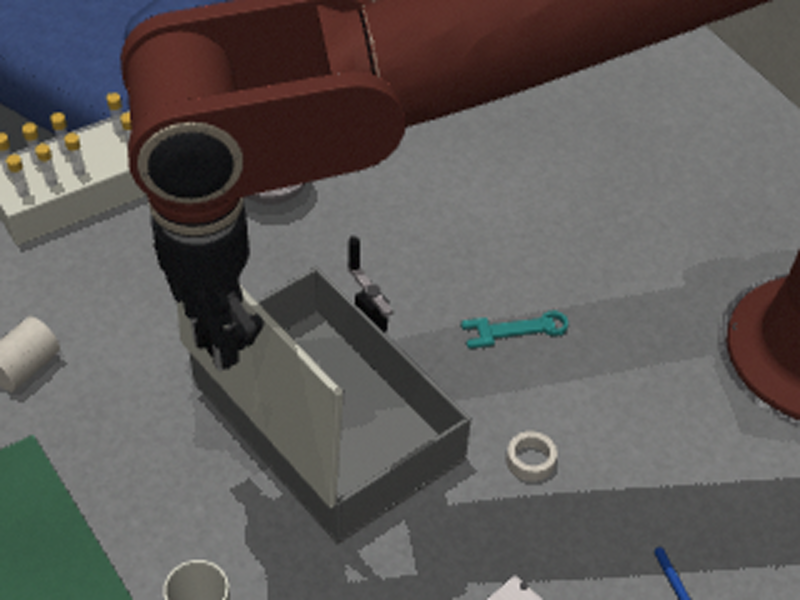

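Picture shows the lid standing upright, knob held on its far side at about (225,345), latch post at (355,250) clear. I release it and go up, then turn towards the rail.

Call:
{"method": "send_rows", "body": {
  "increments": [
    [0, 0, 0, 0, 0, 0, -0.3],
    [0, 0, 0, 0, 0, 0, -0.3],
    [0, 0, 0, 0, 0, 0, -0.3],
    [0, 0, 0, 0, 0, -0.03, -0.3],
    [0, 0, 0, 0, 0, -0.035, -0.3],
    [0, 0, 0, 0, 0, -0.04, -0.3],
    [0, 0, -7, 0, 0, -0.02, -0.3],
    [0, 0, -7, 0, 0, 0, -0.3],
    [0, 0, -7, 0, 0, 0, -0.3],
    [0, 0, -7, 0, 0, 0, -0.3]
  ]
}}

```text
t: 8.73
ee_pos: [0.647, -0.1744, 0.3166]
orientation: [2.988, 0.967, 0.002]
wrist_force: [0.3, -0.0, -0.7]
grip_width: 0.649
grasp_force: 0.0
```

Call:
{"method": "send_rows", "body": {
  "increments": [
    [0, 0, -7, 0, 0, 0, -0.3],
    [0, 0, -7, 0, 0, 0, -0.3],
    [0, 0, -7, 0, 0, 0, -0.3],
    [0, 0, -7, 0, 0, 0, -0.3],
    [0, 0, -7, 0, 0, 0, -0.3],
    [0, 0, -7, 0, 0, 0, -0.3],
    [0, 0, -7, 0, 0, 0, -0.3],
    [0, 0, -7, 0, 0, 0, -0.3],
    [0, 0, -7, 0, 0, 0, -0.3],
    [0, 0, -4, 0, 0, 0, -0.3]
  ]
}}

```text
t: 9.57
ee_pos: [0.6467, -0.1743, 0.3154]
orientation: [-1.959, -2.455, -0.0]
wrist_force: [0.0, 0.0, -0.0]
grip_width: 0.648
grasp_force: 0.0
```

Run:
```python
from h import *
c=RC+.036*RX
plan((c+Zv*.13,102.5),(c+Zv*.028,102.5)); print(manip.get_state()["qpos"].round(2))
```

```text
t 9.6 at [ 0.6467 -0.1743  0.3154] grip 0.648
turn [-0.01 -0.03  0.32] shift [ 0.3759 -0.1009  0.1854] -> [0.4668 0.1709 0.13  ]
turn [0. 0. 0.] shift [0.    0.    0.102] -> [0.4668 0.1709 0.028 ]
[-0.37  0.12  1.39  0.    1.64 -0.6 ]
```

Call:
{"method": "send_rows", "body": {
  "increments": [
    [0, 0, 0, 0.0376, -0.0101, 0, -0.3],
    [0, 0, 0, 0.0376, -0.0101, 0, -0.3],
    [0, 0, 0, 0.0376, -0.0101, 0, -0.3],
    [0, 0, 0, 0.0376, -0.0101, 0.01, -0.3],
    [0, 0, 0, 0.0376, -0.0101, 0.01, -0.3],
    [0, 0, 0, 0.0376, -0.0101, 0.01, -0.3],
    [0, 0, 0, 0.0376, -0.0101, 0.01, -0.3],
    [0, 0, 0, 0.0376, -0.0101, 0.01, -0.3],
    [0, 0, 0, 0.0376, -0.0101, 0.01, -0.3],
    [0, 0, 0, 0.0376, -0.0101, 0.01, -0.3]
  ]
}}

```text
t: 10.4
ee_pos: [0.4653, 0.1721, 0.2452]
orientation: [-1.966, -2.45, -0.001]
wrist_force: [0.3, 0.7, 0.6]
grip_width: 0.654
grasp_force: 0.0
```

Call:
{"method": "send_rows", "body": {
  "increments": [
    [0, 0, 0.3, 0, 0, 0.035, -0.3],
    [0, 0, 0, 0, 0, 0.04, -0.3],
    [0, 0, 0, 0, 0, 0.04, -0.3],
    [0, 0, 0, 0, 0, 0, -0.3],
    [0, 0, 0, 0, 0, 0, -0.3]
  ]
}}

```text
t: 10.82
ee_pos: [0.4647, 0.1703, 0.1285]
orientation: [-1.97, -2.442, 0.007]
wrist_force: [0.2, -0.2, 0.1]
grip_width: 0.649
grasp_force: 0.0
```

Run:
```python
from h import *
f=grab("scene"); save(f,"clipA.png",(330,230,490,380),4); P=cloud(f)
c=RC+.036*RX
plan((c+Zv*.028,102.5))
q=P.reshape(-1,3); l=q-RC; a=np.c_[l@RX,l@RY,q[:,2]]
for x in(.036,-.029,-.09):
    w=a[(abs(a[:,0]-x)<.025)&(abs(a[:,1])<.02)&(a[:,2]>.035)&(a[:,2]<.085)]; print(x,len(w),w.min(0).round(3),w.max(0).round(3))
w=a[(abs(a[:,0]-.036)<.04)&(abs(a[:,1])<.08)&(a[:,2]>.09)]
for z in np.arange(.1,.2,.01):
    v=w[abs(w[:,2]-z)<.005]; print(round(z,3),len(v),v.min(0).round(3) if len(v) else'',v.max(0).round(3)if len(v) else'')
```

```text
t 10.9 at [0.467  0.1706 0.1316] grip 0.651
turn [ 0.   -0.01 -0.3 ] shift [ 0.0003 -0.0002  0.1036] -> [0.4668 0.1709 0.028 ]
0.036 189 [ 0.019 -0.009  0.035] [0.046 0.013 0.078]
-0.029 183 [-0.046 -0.011  0.036] [-0.02   0.012  0.077]
-0.09 190 [-0.11  -0.01   0.035] [-0.084  0.012  0.078]
0.1 0  
0.11 0  
0.12 0  
0.13 0  
0.14 3 [ 0.03  -0.031  0.144] [ 0.036 -0.03   0.144]
0.15 30 [ 0.023 -0.037  0.146] [0.04  0.038 0.155]
0.16 31 [ 0.022 -0.036  0.155] [0.034 0.041 0.165]
0.17 21 [ 0.023 -0.038  0.165] [0.031 0.034 0.174]
0.18 12 [ 0.023 -0.034  0.176] [0.03  0.035 0.184]
0.19 29 [ 0.021 -0.037  0.186] [0.045 0.057 0.195]
```

View pics/clipA.png

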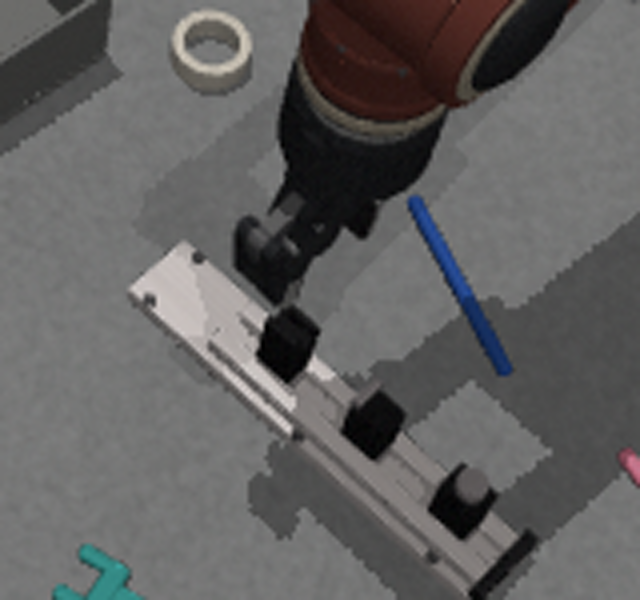

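Picture: three clips at (288,345), (373,420) and (465,500) in the crop, no lip contact. Fingers straddle the nearest one. Descend and grip.

Call:
{"method": "send_rows", "body": {
  "increments": [
    [0, 0, 0, 0.003, 0, 0.035, -0.3],
    [0, 0, 0, 0, 0, 0.035, -0.3],
    [0, 0, 0, 0, 0, 0.02, -0.3],
    [0, 0, 0, 0, 0, 0.0135, -0.3],
    [0, 0, 0, 0, 0, 0, 1],
    [0, 0, 0, 0, 0, 0, 1],
    [0, 0, 0, 0, 0, 0, 1],
    [0, 0, 0, 0, 0, 0, 1],
    [0, 0, 0, 0, 0, 0, 1]
  ],
  "newtons": 60
}}

```text
t: 11.62
ee_pos: [0.469, 0.174, 0.0304]
orientation: [1.97, 2.442, 0.007]
wrist_force: [1.0, -0.1, 7.5]
grip_width: 0.227
grasp_force: 61.7
```

Run:
```python
from h import *
plan((RC+.107*RX+Zv*.028,102.5)); s=manip.get_state(); print(s["wrist_force"],s["grasp_force"])
```

```text
t 11.6 at [0.469  0.174  0.0304] grip 0.227
turn [ 0.34  0.01 -0.3 ] shift [-0.0735 -0.0028  0.0024] -> [0.4822 0.1016 0.028 ]
[ 1.03237777 -0.13563681  7.541155  ] 61.741999089717865
```

Call:
{"method": "send_rows", "body": {
  "increments": [
    [0, 0, 0, -0.005, 0, 0, 1],
    [0, 0, 0, -0.009, 0, 0, 1],
    [0, 0, 0, -0.009, 0, 0, 1],
    [0, 0, 0, -0.01, 0, 0, 1],
    [0, 0, 0, -0.01, 0, 0, 1],
    [0, 0, 0, -0.01, 0, 0, 1],
    [0, 0, 0, -0.01, 0, 0, 1],
    [0, 0, 0, -0.01, 0, 0, 1],
    [0, 0, 0, 0, 0, 0, 1]
  ]
}}

```text
t: 12.37
ee_pos: [0.4847, 0.1014, 0.0305]
orientation: [1.971, 2.44, 0.007]
wrist_force: [0.3, -0.7, 6.1]
grip_width: 0.223
grasp_force: 61.7
```

Run:
```python
from h import *
s=manip.get_state(); print(s["wrist_force"],s["grasp_force"]); l=s["ee_pos"]-RC; print(l@RX,l@RY,s["grip_width"])
f=grab("scene"); P=cloud(f); q=P.reshape(-1,3); l=q-RC; a=np.c_[l@RX,l@RY,q[:,2]]
w=a[(abs(a[:,0]-.1)<.1)&(abs(a[:,1])<.02)&(a[:,2]>.03)&(a[:,2]<.06)]; print(np.histogram(w[:,0],np.arange(0,.16,.01)))
```

```text
[ 0.30665301 -0.67551833  6.11331962] 61.711688339710236
0.10765639623908119 0.0024325520051651332 0.22293994002374676
(array([ 1,  0,  0,  0,  0,  0,  1,  0,  0, 43,  0,  0,  0,  0,  0]), array([0.  , 0.01, 0.02, 0.03, 0.04, 0.05, 0.06, 0.07, 0.08, 0.09, 0.1 ,
       0.11, 0.12, 0.13, 0.14, 0.15]))
```

Call:
{"method": "send_rows", "body": {
  "increments": [
    [0, 0, 0, 0, 0, -0.015, 1],
    [0, 0, 0, 0, 0, -0.03, 1],
    [0, 0, 0, 0, 0, -0.035, 1],
    [0, 0, 2.4, 0, 0, -0.03, 1],
    [0, 0, 2.4, 0, 0, 0, 1],
    [0, 0, 0, 0, 0, 0, 1]
  ]
}}

```text
t: 12.92
ee_pos: [0.4837, 0.1022, 0.141]
orientation: [2.071, 2.356, 0.008]
wrist_force: [-0.4, 0.1, -2.4]
grip_width: 0.226
grasp_force: 60.7
```

Run:
```python
from h import *
c=CC+.1*CY-.015*CX
plan((c+Zv*.14,97.5),(c+Zv*.0245,97.5))
```

```text
t 12.9 at [0.4837 0.1022 0.141 ] grip 0.226
turn [ 0.4   0.03 -0.13] shift [-0.1984 -0.0086  0.001 ] -> [ 0.5011 -0.0956  0.14  ]
turn [0. 0. 0.] shift [0.     0.     0.1155] -> [ 0.5011 -0.0956  0.0245]
```

Call:
{"method": "send_rows", "body": {
  "increments": [
    [0, 0, 0, -0.02, -0.001, 0, 1],
    [0, 0, 0, -0.036, -0.0015, 0, 1],
    [0, 0, 0, -0.036, -0.0015, 0, 1],
    [0, 0, 0, -0.036, -0.0015, 0, 1],
    [0, 0, 0, -0.036, -0.0015, 0, 1],
    [0, 0, 0, -0.025, -0.001, 0, 1],
    [0, 0, 0, -0.0094, -0.0005, 0.01, 1],
    [0, 0, 0, 0, 0, 0.03, 1],
    [0, 0, 0, 0, 0, 0.03, 1],
    [0, 0, 0, 0, 0, 0.025, 1]
  ]
}}

```text
t: 13.75
ee_pos: [0.497, -0.0949, 0.039]
orientation: [-2.071, -2.358, 0.001]
wrist_force: [-0.9, 0.2, -2.2]
grip_width: 0.225
grasp_force: 60.7
```

Call:
{"method": "send_rows", "body": {
  "increments": [
    [0, 0, 0, 0, 0, 0.01, 1],
    [0, 0, 0, 0, 0, 0.004, 1],
    [0, 0, 0, 0, 0, 0.003, 1],
    [0, 0, 0, 0, 0, 0, 1]
  ]
}}

```text
t: 14.08
ee_pos: [0.4992, -0.0956, 0.0256]
orientation: [2.072, 2.36, 0.001]
wrist_force: [0.6, 0.3, -0.5]
grip_width: 0.223
grasp_force: 60.6
```

Call:
{"method": "send_rows", "body": {
  "increments": [
    [0, 0, 0, 0, 0, 0.002, 1],
    [0, 0, 0, 0, 0, 0, 1],
    [0, 0, 0, 0, 0, 0, 0],
    [0, 0, 0, 0, 0, 0, 0],
    [0, 0, 0, 0, 0, 0, 0],
    [0, 0, 0, 0, 0, -0.02, 0],
    [0, 0, 0, 0, 0, -0.035, -0.3],
    [0, 0, 0, 0, 0, -0.035, -0.3],
    [0, 0, -2.5, 0, 0, -0.03, -0.3],
    [0, 0, -2.5, 0, 0, 0, -0.3]
  ]
}}

```text
t: 14.92
ee_pos: [0.5032, -0.0973, 0.1517]
orientation: [1.958, 2.44, 0.007]
wrist_force: [0.9, -1.4, 0.2]
grip_width: 0.646
grasp_force: 0.0
```

Run:
```python
from h import *
c=RC-.032*RX+.002*RY
plan((c+Zv*.13,102.5),(c+Zv*.0285,102.5))
f=grab("scene"); P=cloud(f); q=P.reshape(-1,3)
l=q-RC; a=np.c_[l@RX,l@RY,q[:,2]]
for x in(-.033,-.097):
    w=a[(abs(a[:,0]-x)<.025)&(abs(a[:,1])<.02)&(a[:,2]>.035)&(a[:,2]<.085)]; print(x,len(w),w.min(0).round(3),w.max(0).round(3))
l=q-CC; a=np.c_[l@CX,l@CY,q[:,2]]; w=a[(abs(a[:,0]+.015)<.04)&(abs(a[:,1]-.09)<.032)&(a[:,2]>.03)&(a[:,2]<.085)]; print(len(w),w.min(0).round(3),w.max(0).round(3))
```

```text
t 14.9 at [ 0.5032 -0.0973  0.1517] grip 0.646
turn [0.68 0.42 0.02] shift [0.3377 0.0245 0.0217] -> [0.454  0.2377 0.13  ]
turn [0. 0. 0.] shift [0.     0.     0.1015] -> [0.454  0.2377 0.0285]
-0.033 187 [-0.046 -0.011  0.035] [-0.019  0.012  0.079]
-0.097 187 [-0.11  -0.009  0.037] [-0.084  0.012  0.078]
133 [-0.027  0.086  0.033] [-0.006  0.116  0.07 ]
```

Clip A stands in the case. Now clip B.

Call:
{"method": "send_rows", "body": {
  "increments": [
    [0, 0, 0, 0.015, 0.001, 0, -0.3],
    [0, 0, 0, 0.036, 0.0026, 0, -0.3],
    [0, 0, 0, 0.036, 0.0026, 0, -0.3],
    [0, 0, 0, 0.036, 0.0026, 0, -0.3],
    [0, 0, 0, 0.036, 0.0026, 0, -0.3],
    [0, 0, 0, 0.036, 0.0026, 0, -0.3],
    [0, 0, 0, 0.036, 0.0026, 0, -0.3],
    [0, 0, 0, 0.036, 0.0026, 0, -0.3],
    [0, 0, 0, 0.036, 0.0026, 0, -0.3],
    [0, 0, 0, 0.0347, 0.0027, 0.02, -0.3]
  ]
}}

```text
t: 15.8
ee_pos: [0.4519, 0.242, 0.1264]
orientation: [1.967, 2.445, 0.01]
wrist_force: [1.7, 0.3, 0.3]
grip_width: 0.65
grasp_force: 0.0
```

Call:
{"method": "send_rows", "body": {
  "increments": [
    [0, 0, 0, 0, 0, 0, -0.3],
    [0, 0, 0, 0, 0, 0, -0.3]
  ]
}}

```text
t: 15.97
ee_pos: [0.4481, 0.2402, 0.1208]
orientation: [-1.964, -2.45, 0.006]
wrist_force: [-0.8, -0.2, 0.7]
grip_width: 0.653
grasp_force: 0.0
```

Run:
```python
from h import *
c=RC-.033*RX+.002*RY
plan((c+Zv*.0285,102.5))
```

```text
t 16.0 at [0.4481 0.2402 0.1208] grip 0.653
turn [-0.25  0.05  0.06] shift [-0.0027  0.0052  0.0923] -> [0.4538 0.2386 0.0285]
```

Call:
{"method": "send_rows", "body": {
  "increments": [
    [0, 0, 0, -0.001, 0.003, 0, -0.3],
    [0, 0, 0, 0, 0, 0, -0.3],
    [0, 0, 0, 0, 0, 0, -0.3]
  ]
}}

```text
t: 16.22
ee_pos: [0.4541, 0.238, 0.1237]
orientation: [1.971, 2.446, 0.001]
wrist_force: [-0.0, -0.2, -0.5]
grip_width: 0.646
grasp_force: 0.0
```

Run:
```python
from h import *
c=RC-.033*RX+.002*RY
plan((c+Zv*.0285,102.5))
```

```text
t 16.2 at [0.4541 0.238  0.1237] grip 0.646
turn [ 0.05  0.   -0.23] shift [ 0.0007 -0.0002  0.0952] -> [0.4538 0.2386 0.0285]
```

Call:
{"method": "send_rows", "body": {
  "increments": [
    [0, 0, 0, 0, 0, 0.035, -0.3],
    [0, 0, 0, 0, 0, 0.03, -0.3],
    [0, 0, 0, 0, 0, 0.02, -0.3],
    [0, 0, 0, 0, 0, 0.009, -0.3],
    [0, 0, 0, 0, 0, 0, 1],
    [0, 0, 0, 0, 0, 0, 1],
    [0, 0, 0, 0, 0, 0, 1],
    [0, 0, 0, 0, 0, 0, 1],
    [0, 0, 0, 0, 0, 0, 1]
  ]
}}

```text
t: 16.97
ee_pos: [0.4548, 0.2393, 0.031]
orientation: [1.967, 2.447, 0.004]
wrist_force: [0.2, -1.0, 3.1]
grip_width: 0.221
grasp_force: 60.7
```

Run:
```python
from h import *
plan((RC+.1055*RX+.0025*RY+Zv*.029,102.5)); s=manip.get_state(); print(s["wrist_force"],s["grasp_force"])
```

```text
t 17.0 at [0.4548 0.2393 0.031 ] grip 0.221
turn [ 0.2  -0.01 -0.1 ] shift [-0.1389 -0.0006  0.002 ] -> [0.4843 0.1036 0.029 ]
[ 0.15622654 -0.99592158  3.14180254] 60.71433909237385
```

Call:
{"method": "send_rows", "body": {
  "increments": [
    [0, 0, 0, -0.006, 0, 0, 1],
    [0, 0, 0, -0.012, 0, 0, 1],
    [0, 0, 0, -0.015, 0, 0, 1],
    [0, 0, 0, -0.015, 0, 0, 1],
    [0, 0, 0, -0.015, 0, 0, 1],
    [0, 0, 0, -0.015, 0, 0, 1],
    [0, 0, 0, -0.015, 0, 0, 1],
    [0, 0, 0, -0.015, 0, 0, 1],
    [0, 0, 0, -0.015, 0, 0, 1],
    [0, 0, 0, -0.015, 0, 0, 1]
  ]
}}

```text
t: 17.8
ee_pos: [0.4845, 0.1037, 0.031]
orientation: [1.968, 2.447, 0.006]
wrist_force: [-0.1, 4.3, 6.1]
grip_width: 0.224
grasp_force: 61.3
```

Call:
{"method": "send_rows", "body": {
  "increments": [
    [0, 0, 0, 0, 0, 0, 1],
    [0, 0, 0, 0, 0, 0, 1]
  ]
}}

```text
t: 17.97
ee_pos: [0.4849, 0.1018, 0.031]
orientation: [1.967, 2.444, 0.0]
wrist_force: [0.4, -3.7, 5.9]
grip_width: 0.222
grasp_force: 61.4
```

Run:
```python
from h import *
s=manip.get_state(); print(s["wrist_force"],s["grasp_force"]); l=s["ee_pos"]-RC; print(l@RX,l@RY,s["grip_width"])
f=grab("scene"); P=cloud(f); q=P.reshape(-1,3); l=q-RC; a=np.c_[l@RX,l@RY,q[:,2]]
w=a[(abs(a[:,0]-.05)<.1)&(abs(a[:,1])<.02)&(a[:,2]>.03)&(a[:,2]<.06)]; print(np.histogram(w[:,0],np.arange(-.05,.16,.01))[0])
```

```text
[ 0.39281438 -3.71069373  5.89335718] 61.40211001038551
0.10736089652552398 0.002755347388923215 0.2219377876977009
[ 0  0  1  0  0  0  0  0  0  0  1  0  0  0 44  0  0  0  0  0]
```

Call:
{"method": "send_rows", "body": {
  "increments": [
    [0, 0, 0, 0, 0, -0.015, 1],
    [0, 0, 0, 0, 0, -0.03, 1],
    [0, 0, 0, 0, 0, -0.035, 1],
    [0, 0, 2.5, 0, 0, -0.03, 1],
    [0, 0, 2.5, 0, 0, 0, 1],
    [0, 0, 0, 0, 0, 0, 1],
    [0, 0, 0, 0, 0, 0, 1]
  ]
}}

```text
t: 18.6
ee_pos: [0.4822, 0.1035, 0.1384]
orientation: [-2.072, -2.361, 0.002]
wrist_force: [-0.3, -0.2, -1.8]
grip_width: 0.221
grasp_force: 60.4
```

Run:
```python
from h import *
c=CC+.06*CY-.015*CX
plan((c+Zv*.14,97.5),(c+Zv*.0245,97.5))
```

```text
t 18.6 at [0.4822 0.1035 0.1384] grip 0.221
turn [-0.08  0.02 -0.06] shift [-0.2398 -0.0073 -0.0016] -> [ 0.5063 -0.1352  0.14  ]
turn [0. 0. 0.] shift [0.     0.     0.1155] -> [ 0.5063 -0.1352  0.0245]
```

Call:
{"method": "send_rows", "body": {
  "increments": [
    [0, 0, 0, -0.02, -0.001, 0, 1],
    [0, 0, 0, -0.036, -0.001, 0, 1],
    [0, 0, 0, -0.036, -0.001, 0, 1],
    [0, 0, 0, -0.036, -0.001, 0, 1],
    [0, 0, 0, -0.036, -0.001, 0, 1],
    [0, 0, 0, -0.036, -0.001, 0, 1],
    [0, 0, 0, -0.025, -0.001, 0, 1],
    [0, 0, 0, -0.0148, -0.0003, 0, 1],
    [0, 0, 0, 0, 0, 0.01, 1],
    [0, 0, 0, 0, 0, 0.03, 1]
  ]
}}

```text
t: 19.43
ee_pos: [0.5087, -0.1364, 0.1013]
orientation: [2.071, 2.354, 0.003]
wrist_force: [0.8, -0.2, -0.9]
grip_width: 0.223
grasp_force: 60.4
```

Call:
{"method": "send_rows", "body": {
  "increments": [
    [0, 0, 0, 0, 0, 0.03, 1],
    [0, 0, 0, 0, 0, 0.025, 1],
    [0, 0, 0, 0, 0, 0.01, 1],
    [0, 0, 0, 0, 0, 0.005, 1],
    [0, 0, 0, 0, 0, 0.003, 1],
    [0, 0, 0, 0, 0, 0, 1]
  ]
}}

```text
t: 19.93
ee_pos: [0.5068, -0.1344, 0.0263]
orientation: [2.073, 2.361, 0.0]
wrist_force: [0.2, 0.6, -1.5]
grip_width: 0.22
grasp_force: 60.3
```

Call:
{"method": "send_rows", "body": {
  "increments": [
    [0, 0, 0, 0, 0, 0.002, 1],
    [0, 0, 0, 0, 0, 0, 1],
    [0, 0, 0, 0, 0, 0, 0],
    [0, 0, 0, 0, 0, 0, 0],
    [0, 0, 0, 0, 0, 0, 0],
    [0, 0, 0, 0, 0, -0.02, 0],
    [0, 0, 0, 0, 0, -0.035, -0.3],
    [0, 0, 0, 0, 0, -0.035, -0.3],
    [0, 0, -2.5, 0, 0, -0.03, -0.3],
    [0, 0, -2.5, 0, 0, 0, -0.3]
  ]
}}

```text
t: 20.77
ee_pos: [0.511, -0.1364, 0.1529]
orientation: [1.957, 2.44, 0.006]
wrist_force: [0.4, 0.1, 0.6]
grip_width: 0.649
grasp_force: 0.0
```

Run:
```python
from h import *
c=RC-.097*RX+.0025*RY
plan((c+Zv*.13,102.5),(c+Zv*.0285,102.5))
f=grab("scene"); P=cloud(f); q=P.reshape(-1,3)
l=q-CC; a=np.c_[l@CX,l@CY,q[:,2]]
for y in(.1,.06): w=a[(abs(a[:,0]+.015)<.04)&(abs(a[:,1]-y)<.019)&(a[:,2]>.03)&(a[:,2]<.085)]; print(len(w),w.min(0).round(3),w.max(0).round(3))
```

```text
t 20.8 at [ 0.511  -0.1364  0.1529] grip 0.649
turn [0.66 0.47 0.02] shift [0.4425 0.0258 0.0229] -> [0.4404 0.3012 0.13  ]
turn [0. 0. 0.] shift [0.     0.     0.1015] -> [0.4404 0.3012 0.0285]
135 [-0.028  0.085  0.031] [-0.005  0.116  0.071]
154 [-0.025  0.047  0.03 ] [-0.003  0.075  0.07 ]
```

Call:
{"method": "send_rows", "body": {
  "increments": [
    [0, 0, 0, 0.018, 0.001, 0, -0.3],
    [0, 0, 0, 0.0385, 0.0022, 0, -0.3],
    [0, 0, 0, 0.0385, 0.0022, 0, -0.3],
    [0, 0, 0, 0.0385, 0.0022, 0, -0.3],
    [0, 0, 0, 0.0385, 0.0022, 0, -0.3],
    [0, 0, 0, 0.0385, 0.0022, 0, -0.3],
    [0, 0, 0, 0.0385, 0.0022, 0, -0.3],
    [0, 0, 0, 0.0385, 0.0022, 0, -0.3],
    [0, 0, 0, 0.0385, 0.0022, 0, -0.3],
    [0, 0, 0, 0.0385, 0.0022, 0, -0.3]
  ]
}}

```text
t: 21.65
ee_pos: [0.4474, 0.2276, 0.1434]
orientation: [-1.969, -2.447, 0.001]
wrist_force: [0.8, 0.6, 0.2]
grip_width: 0.651
grasp_force: 0.0
```

Call:
{"method": "send_rows", "body": {
  "increments": [
    [0, 0, 0, 0.0385, 0.0022, 0, -0.3],
    [0, 0, 0, 0.0385, 0.0022, 0, -0.3],
    [0, 0, 0, 0, 0, 0.015, -0.3],
    [0, 0, 0, 0, 0, 0, -0.3],
    [0, 0, 0, 0, 0, 0, -0.3],
    [0, 0, 0, 0, 0, 0, -0.3]
  ]
}}

```text
t: 22.15
ee_pos: [0.4362, 0.3012, 0.1287]
orientation: [-1.97, -2.447, 0.002]
wrist_force: [0.2, 0.2, -0.1]
grip_width: 0.646
grasp_force: 0.0
```

Run:
```python
from h import *
c=RC-.097*RX+.0025*RY
plan((c+Zv*.0285,102.5))
```

```text
t 22.1 at [0.4362 0.3012 0.1287] grip 0.646
turn [-0.07  0.03 -0.18] shift [-0.0009  0.0041  0.1002] -> [0.4404 0.3012 0.0285]
```

Call:
{"method": "send_rows", "body": {
  "increments": [
    [0, 0, 0, -0.001, 0.004, 0.035, -0.3],
    [0, 0, 0, 0, 0, 0.033, -0.3],
    [0, 0, 0, 0, 0, 0.021, -0.3],
    [0, 0, 0, 0, 0, 0.01, -0.3],
    [0, 0, 0, 0, 0, 0, 1],
    [0, 0, 0, 0, 0, 0, 1],
    [0, 0, 0, 0, 0, 0, 1],
    [0, 0, 0, 0, 0, 0, 1],
    [0, 0, 0, 0, 0, 0, 1]
  ]
}}

```text
t: 22.9
ee_pos: [0.4416, 0.3023, 0.0322]
orientation: [1.968, 2.447, 0.003]
wrist_force: [-2.2, -2.4, 6.1]
grip_width: 0.223
grasp_force: 59.9
```

Run:
```python
from h import *
plan((RC+.1055*RX+.0025*RY+Zv*.03,102.5)); s=manip.get_state(); print(s["wrist_force"],s["grasp_force"])
```

```text
t 22.9 at [0.4416 0.3023 0.0322] grip 0.223
turn [ 0.14 -0.01 -0.1 ] shift [-0.2032 -0.0013  0.0022] -> [0.4843 0.1036 0.03  ]
[-2.18449312 -2.43649665  6.07106557] 59.88838076591492
```

Call:
{"method": "send_rows", "body": {
  "increments": [
    [0, 0, 0, -0.006, 0, 0, 1],
    [0, 0, 0, -0.012, 0, 0, 1],
    [0, 0, 0, -0.015, 0, 0, 1],
    [0, 0, 0, -0.015, 0, 0, 1],
    [0, 0, 0, -0.015, 0, 0, 1],
    [0, 0, 0, -0.015, 0, 0, 1],
    [0, 0, 0, -0.015, 0, 0, 1],
    [0, 0, 0, -0.015, 0, 0, 1],
    [0, 0, 0, -0.015, 0, 0, 1],
    [0, 0, 0, -0.015, 0, 0, 1]
  ]
}}

```text
t: 23.73
ee_pos: [0.4715, 0.1679, 0.0322]
orientation: [1.969, 2.448, 0.007]
wrist_force: [-2.3, 3.9, 5.5]
grip_width: 0.221
grasp_force: 60.2
```

Call:
{"method": "send_rows", "body": {
  "increments": [
    [0, 0, 0, -0.015, 0, 0, 1],
    [0, 0, 0, -0.015, 0, 0, 1],
    [0, 0, 0, -0.015, 0, 0, 1],
    [0, 0, 0, -0.015, 0, 0, 1],
    [0, 0, 0, -0.005, 0, 0, 1],
    [0, 0, 0, 0, 0, 0, 1],
    [0, 0, 0, 0, 0, 0, 1]
  ]
}}

```text
t: 24.32
ee_pos: [0.4864, 0.1028, 0.0322]
orientation: [1.966, 2.444, 0.003]
wrist_force: [0.4, -2.3, 6.6]
grip_width: 0.223
grasp_force: 60.0
```

Run:
```python
from h import *
s=manip.get_state(); print(s["wrist_force"],s["grasp_force"]); l=s["ee_pos"]-RC; print(l@RX,l@RY,s["grip_width"])
f=grab("scene"); P=cloud(f); q=P.reshape(-1,3); l=q-RC; a=np.c_[l@RX,l@RY,q[:,2]]
w=a[(abs(a[:,0])<.15)&(abs(a[:,1])<.02)&(a[:,2]>.03)&(a[:,2]<.06)]; print(np.histogram(w[:,0],np.arange(-.15,.16,.01))[0])
```

```text
[ 0.35517698 -2.27785188  6.59345683] 60.02845823764801
0.1066876555288157 0.004382210166957931 0.22332347510702757
[ 0  0  0  0  0  0  0  0  0  0  1  1  1  0  0  0  0  0  0  0  0  0  0  0
 36  0  0  0  0  0]
```

Clip C is in the open end. Lift it and place at case y = +0.02.

Call:
{"method": "send_rows", "body": {
  "increments": [
    [0, 0, 0, 0, 0, -0.015, 1],
    [0, 0, 0, 0, 0, -0.03, 1],
    [0, 0, 0, 0, 0, -0.035, 1],
    [0, 0, 2.5, 0, 0, -0.03, 1],
    [0, 0, 2.5, 0, 0, 0, 1],
    [0, 0, 0, 0, 0, 0, 1],
    [0, 0, 0, 0, 0, 0, 1]
  ]
}}

```text
t: 24.95
ee_pos: [0.4837, 0.1037, 0.1397]
orientation: [2.072, 2.361, -0.0]
wrist_force: [0.1, 1.1, -0.9]
grip_width: 0.219
grasp_force: 59.3
```

Run:
```python
from h import *
c=CC+.02*CY-.015*CX
plan((c+Zv*.14,97.5),(c+Zv*.026,97.5))
```

```text
t 24.9 at [0.4837 0.1037 0.1397] grip 0.219
turn [-0.01  0.01 -0.03] shift [-0.2798 -0.0088 -0.0003] -> [ 0.5115 -0.1748  0.14  ]
turn [0. 0. 0.] shift [0.    0.    0.114] -> [ 0.5115 -0.1748  0.026 ]
```

Call:
{"method": "send_rows", "body": {
  "increments": [
    [0, 0, 0, -0.02, -0.001, 0, 1],
    [0, 0, 0, -0.036, -0.001, 0, 1],
    [0, 0, 0, -0.036, -0.001, 0, 1],
    [0, 0, 0, -0.036, -0.001, 0, 1],
    [0, 0, 0, -0.036, -0.001, 0, 1],
    [0, 0, 0, -0.036, -0.001, 0, 1],
    [0, 0, 0, -0.036, -0.001, 0, 1],
    [0, 0, 0, -0.025, -0.001, 0, 1],
    [0, 0, 0, -0.0188, -0.0008, 0, 1],
    [0, 0, 0, 0, 0, 0.02, 1]
  ]
}}

```text
t: 25.78
ee_pos: [0.5131, -0.1793, 0.1221]
orientation: [2.073, 2.353, 0.0]
wrist_force: [1.3, 0.5, -0.7]
grip_width: 0.225
grasp_force: 59.2
```

Call:
{"method": "send_rows", "body": {
  "increments": [
    [0, 0, 0, 0, 0, 0.03, 1],
    [0, 0, 0, 0, 0, 0.03, 1],
    [0, 0, 0, 0, 0, 0.02, 1],
    [0, 0, 0, 0, 0, 0.008, 1],
    [0, 0, 0, 0, 0, 0.004, 1],
    [0, 0, 0, 0, 0, 0, 1]
  ]
}}

```text
t: 26.28
ee_pos: [0.5106, -0.1745, 0.0269]
orientation: [-2.071, -2.359, 0.001]
wrist_force: [-0.8, 0.4, -1.4]
grip_width: 0.222
grasp_force: 59.3
```

Call:
{"method": "send_rows", "body": {
  "increments": [
    [0, 0, 0, 0, 0, 0.0015, 1],
    [0, 0, 0, 0, 0, 0, 1],
    [0, 0, 0, 0, 0, 0, 0],
    [0, 0, 0, 0, 0, 0, 0],
    [0, 0, 0, 0, 0, 0, 0],
    [0, 0, 0, 0, 0, -0.02, 0],
    [0, 0, 0, 0, 0, -0.035, -0.3],
    [0, 0, 0, 0, 0, -0.035, -0.3],
    [0, 0, 0, 0, 0, -0.03, -0.3],
    [0, 0, 0, 0, 0, 0, -0.3]
  ]
}}

```text
t: 27.12
ee_pos: [0.5157, -0.177, 0.1554]
orientation: [2.064, 2.35, 0.006]
wrist_force: [0.2, -1.0, 1.5]
grip_width: 0.653
grasp_force: 0.0
```

Run:
```python
from h import *
plan()
f=grab("scene"); P=cloud(f); q=P.reshape(-1,3)
l=q-CC; a=np.c_[l@CX,l@CY,q[:,2]]
for y in(.1,.06,.02): w=a[(abs(a[:,0]+.015)<.04)&(abs(a[:,1]-y)<.019)&(a[:,2]>.03)&(a[:,2]<.085)]; print(len(w),w.min(0).round(3),w.max(0).round(3))
for n in("top","scene"):
    g=grab(n); im=g["image"]; mx=im.max(-1).astype(int); mn=im.min(-1).astype(int); T=cloud(g)
    m=((T[...,0]>.6)&(T[...,0]<.76)&(T[...,1]>0.02)&(T[...,1]<.2)&(T[...,2]<.03)&(mn>(105))&(mx-mn<30)).astype(np.uint8)
    k,L,st,_=cv2.connectedComponentsWithStats(m,connectivity=8)
    o=np.argsort(-st[1:,4])[:3]+1
    for i in o:
        vv,uu=np.nonzero(L==i); pts=np.array([ray(g,u,v,.006)[:2] for u,v in zip(uu,vv)],np.float32)
        r=cv2.minAreaRect(pts); print(n,st[i].tolist(),np.round(r[0],4),np.round(r[1],4),r[2])
        if i==o[0]:
            c=pts.mean(0); u=np.linalg.svd(pts-c)[2][0]; print("pca",u); d=(pts-c)@u; w=(pts-c)@np.array([-u[1],u[0]])
            for b in np.arange(-.07,.07,.01):
                s=w[(d>=b)&(d<b+.01)]
                if len(s): print(b.round(3),len(s),s.min().round(4),s.max().round(4))
```

```text
t 27.1 at [ 0.5157 -0.177   0.1554] grip 0.653
135 [-0.026  0.087  0.03 ] [-0.005  0.115  0.072]
157 [-0.025  0.046  0.03 ] [-0.003  0.076  0.07 ]
91 [-0.023  0.009  0.031] [-0.002  0.036  0.071]
top [240, 173, 66, 62, 2257] [0.6794 0.1064] [0.1695 0.1606] 89.66799926757812
pca [-0.7005039   0.71364856]
-0.07 107 -0.0553 0.0362
-0.06 112 -0.0646 0.0437
-0.05 138 -0.0757 0.0567
-0.04 161 -0.0775 0.066
-0.03 132 -0.0718 0.0734
-0.02 172 -0.0548 0.0845
-0.01 149 -0.0658 0.0956
0.0 169 -0.0806 0.0956
0.01 161 -0.0806 0.0938
0.02 167 -0.0917 0.0829
0.03 175 -0.086 0.0719
0.04 155 -0.0971 0.0646
0.05 125 -0.0857 0.0536
0.06 64 -0.0687 0.0445
0.07 61 -0.0275 0.0354
top [239, 228, 15, 7, 47] [0.6077 0.1745] [0.0364 0.0156] 89.42509460449219
top [237, 212, 16, 6, 33] [0.6509 0.1789] [0.039  0.0131] 89.3875732421875
scene [259, 301, 98, 95, 4908] [0.681  0.1113] [0.1813 0.1602] 89.93891143798828
pca [-0.01633178  0.9998666 ]
-0.07 246 -0.0763 0.0824
-0.06 251 -0.0767 0.0823
-0.05 262 -0.0767 0.0828
-0.04 267 -0.0771 0.0821
-0.03 266 -0.077 0.0818
-0.02 274 -0.0778 0.0817
-0.01 276 -0.0773 0.0809
0.0 276 -0.0769 0.0808
0.01 282 -0.0777 0.0807
0.02 265 -0.0773 0.0818
0.03 280 -0.078 0.0804
0.04 291 -0.0779 0.081
0.05 301 -0.0786 0.0807
0.06 303 -0.0782 0.08
0.07 310 -0.0789 0.0799
```

Run:
```python
from h import *
g=grab("scene"); save(g,"sp.png",(240,290,400,410),5); np.savez("/tmp/sp",**g)
im=g["image"]; T=cloud(g)
reg=(T[...,0]>.6)&(T[...,0]<.74)&(T[...,1]>0.03)&(T[...,1]<.18)&(T[...,2]<.03)
gray=im.mean(-1); bg=np.median(gray[reg]); rb=im[...,0].astype(int)-im[...,2]
print(bg,np.percentile(gray[reg],[1,10,50,90,97,99.5]),np.percentile(rb[reg],[1,50,95,99]))
for nm,m in(("bright",reg&(gray>bg+15)),("warm",reg&(rb>np.median(rb[reg])+6)),("z",reg&(T[...,2]>.0045))):
    k,L,st,_=cv2.connectedComponentsWithStats(m.astype(np.uint8)); i=1+st[1:,4].argmax(); vv,uu=np.nonzero(L==i)
    pts=np.array([ray(g,u,v,.006)[:2] for u,v in zip(uu,vv)],np.float32); r=cv2.minAreaRect(pts); print(nm,st[i].tolist(),np.round(r[0],4),np.round(r[1],4),round(r[2],1))
```

```text
121.33333333333333 [ 82.         117.66666667 121.33333333 127.33333333 140.33333333
 144.        ] [-2.  0.  6.  7.]
bright [302, 320, 24, 40, 216] [0.6599 0.1037] [0.1003 0.0348] 74.1
warm [314, 344, 10, 7, 21] [0.6599 0.1273] [0.0164 0.0151] 16.3
z [296, 313, 31, 48, 395] [0.662  0.0937] [0.1208 0.038 ] 80.9
```

View pics/sp.png

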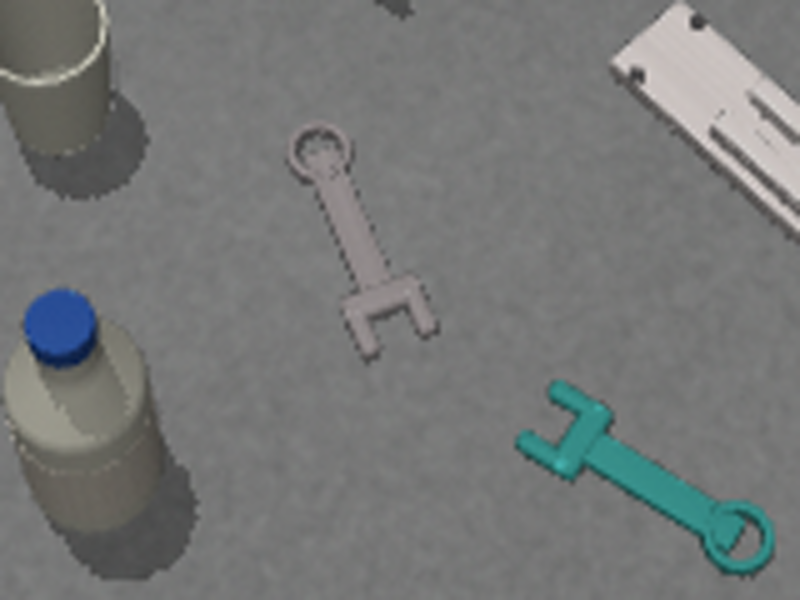

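The spanner is the grey one: ring at (320,152), shank middle about (350,235), jaw at (400,340) in the crop. The depth mask matches its size, 121 x 38 mm.

Run:
```python
from h import *
g=dict(np.load("/tmp/sp.npz"))
a=ray(g,240+320/5,290+152/5,.006); b=ray(g,240+385/5,290+300/5,.006); m=ray(g,240+351/5,290+232/5,.006)
d=(b-a)[:2]; d/=np.linalg.norm(d); yaw=np.degrees(np.arctan2(d[1],d[0])); print(a,b,m,yaw)
c=np.array([*m[:2],0])
plan((c+Zv*.155,yaw),(c+Zv*.05,yaw),(c,yaw)); print(manip.get_state()["qpos"].round(2))
```

```text
[0.65552076 0.05380642 0.006     ] [0.66681401 0.13373841 0.006     ] [0.66338229 0.09671801 0.006     ] 81.95815383073503
t 27.3 at [ 0.5107 -0.1746  0.1455] grip 0.649
turn [-0.09 -0.04 15.44] shift [ 0.29    0.1132 -0.0095] -> [0.6634 0.0967 0.155 ]
turn [0. 0. 0.] shift [0.    0.    0.105] -> [0.6634 0.0967 0.05  ]
turn [0. 0. 0.] shift [0.   0.   0.05] -> [0.6634 0.0967 0.    ]
[-0.47 -0.09  1.88 -0.    1.35 -0.6 ]
```

Call:
{"method": "send_rows", "body": {
  "increments": [
    [0, 0, 0, 0.03, 0, 0, -0.3],
    [0, 0, 0, 0.0375, 0, 0, -0.3],
    [0, 0, 0, 0.0375, 0, 0, -0.3],
    [0, 0, 0, 0.0375, 0, 0, -0.3],
    [0, 0, 0, 0.0375, 0, 0, -0.3],
    [0, 0, 5.2, 0, 0, 0, -0.3],
    [0, 0, 5.2, 0.0233, 0.0322, 0, -0.3],
    [0, 0, 5.1, 0.0233, 0.0322, 0, -0.3],
    [0, 0, 0, 0.0233, 0.0322, 0, -0.3],
    [0, 0, 0, 0.0233, 0.0322, 0, -0.3]
  ]
}}

```text
t: 28.15
ee_pos: [0.623, 0.0881, 0.1438]
orientation: [-2.37, -2.058, 0.005]
wrist_force: [1.0, -1.4, 0.3]
grip_width: 0.651
grasp_force: 0.0
```

Call:
{"method": "send_rows", "body": {
  "increments": [
    [0, 0, 0, 0.0233, 0.0322, 0.01, -0.3],
    [0, 0, 0, 0, 0, 0.035, -0.3],
    [0, 0, 0, 0, 0, 0.035, -0.3],
    [0, 0, 0, 0, 0, 0, -0.3],
    [0, 0, 0, 0, 0, 0, -0.3],
    [0, 0, 0, 0, 0, 0, -0.3]
  ]
}}

```text
t: 28.65
ee_pos: [0.6581, 0.1051, 0.0668]
orientation: [-2.373, -2.059, 0.001]
wrist_force: [-0.0, -0.1, 1.0]
grip_width: 0.652
grasp_force: 0.0
```

Run:
```python
from h import *
c=np.array([.6634,.0967,0])
plan((c+Zv*.05,82),(c+Zv*.0,82))
g=grab("scene"); P=cloud(g).reshape(-1,3); y=np.radians(82); X=np.array([np.cos(y),np.sin(y),0]);Y=np.array([np.sin(y),-np.cos(y),0])
a=np.c_[(P-c)@X,(P-c)@Y,P[:,2]]
w=a[(abs(a[:,0])<.03)&(abs(a[:,1])<.06)&(a[:,2]>.02)&(a[:,2]<.12)]; print("tip z",np.sort(w[:,2])[:8].round(4),w.min(0),w.max(0))
v=a[(abs(a[:,0])<.025)&(abs(a[:,1])<.04)&(a[:,2]>.0045)&(a[:,2]<.015)]; print("shank y",len(v),v.min(0),v.max(0))
print(manip.get_state()["qpos"].round(2))
```

```text
t 28.6 at [0.6581 0.1051 0.0668] grip 0.652
turn [-0.03  0.   -0.11] shift [-0.0076  0.0064  0.0168] -> [0.6634 0.0967 0.05  ]
turn [0. 0. 0.] shift [0.   0.   0.05] -> [0.6634 0.0967 0.    ]
tip z [0.0816 0.0828 0.083  0.0833 0.0848 0.0849 0.0866 0.0872] [-0.0015308  -0.04782235  0.08160045] [0.02170623 0.03594567 0.11984432]
shank y 141 [-0.02494398 -0.03850902  0.00452862] [0.02470093 0.03932438 0.01201532]
[0.05 0.28 1.62 0.   1.24 0.19]
```

Call:
{"method": "send_rows", "body": {
  "increments": [
    [0, 0, 0, -0.0076, 0.0064, 0.02, 0.1],
    [0, 0, 0, 0, 0, 0.02, 0.1],
    [0, 0, 0, 0, 0, 0.012, 0.1],
    [0, 0, 0, 0, 0, 0, 0.1],
    [0, 0, 0, 0, 0, 0, 0.1]
  ]
}}

```text
t: 29.12
ee_pos: [0.6637, 0.0969, 0.0155]
orientation: [2.373, 2.059, 0.001]
wrist_force: [-0.2, -0.2, -0.2]
grip_width: 0.448
grasp_force: 0.0
```

Run:
```python
from h import *
c=np.array([.6634,.0967,0])
plan((c-Zv*.004,82))
g=grab("scene"); save(g,"sp2.png",(260,290,360,365),8); P=cloud(g).reshape(-1,3); y=np.radians(82); X=np.array([np.cos(y),np.sin(y),0]);Y=np.array([np.sin(y),-np.cos(y),0])
a=np.c_[(P-c)@X,(P-c)@Y,P[:,2]]
w=a[(abs(a[:,0])<.03)&(abs(a[:,1])<.06)&(a[:,2]>.012)&(a[:,2]<.12)]; print("tip z",np.sort(w[:,2])[:8].round(4),w.min(0),w.max(0))
```

```text
t 29.1 at [0.6637 0.0969 0.0155] grip 0.448
turn [ 0.03 -0.01 -0.11] shift [-0.0002 -0.0003  0.0195] -> [ 0.6634  0.0967 -0.004 ]
tip z [0.0121 0.0273 0.0283 0.031  0.0311 0.0325 0.033  0.0335] [-0.0102846  -0.05988354  0.01209143] [0.02099831 0.05855657 0.11994516]
```

View pics/sp2.png

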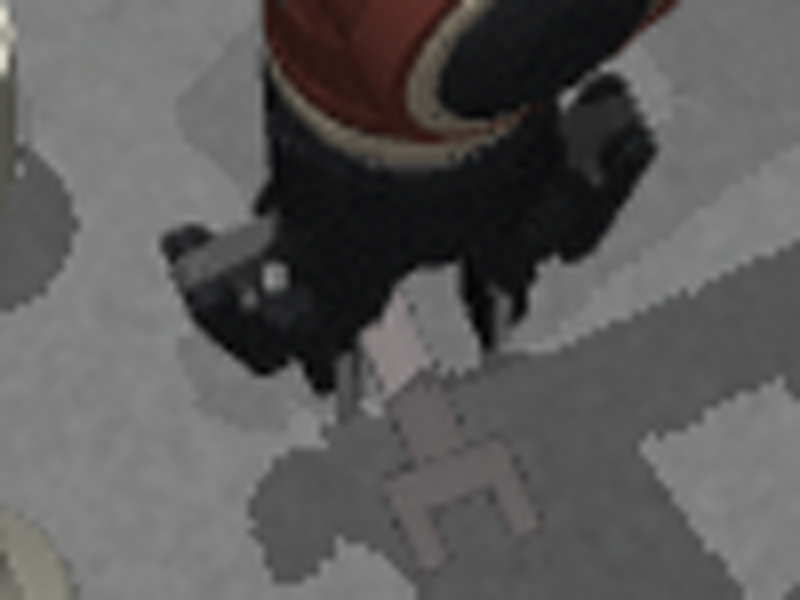

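Fingers straddle the shank at about (430,370) in the crop. Lower and grip.

Call:
{"method": "send_rows", "body": {
  "increments": [
    [0, 0, 0, 0, 0, 0.01, 0.1],
    [0, 0, 0, 0, 0, 0.007, 0.1],
    [0, 0, 0, 0, 0, 0.003, 0.1],
    [0, 0, 0, 0, 0, 0, 0.1],
    [0, 0, 0, 0, 0, 0, 1],
    [0, 0, 0, 0, 0, 0, 1],
    [0, 0, 0, 0, 0, 0, 1],
    [0, 0, 0, 0, 0, 0, 1]
  ],
  "newtons": 60
}}

```text
t: 29.83
ee_pos: [0.6639, 0.0969, -0.0051]
orientation: [2.372, 2.059, 0.001]
wrist_force: [-0.4, -0.7, -0.0]
grip_width: 0.159
grasp_force: 58.7
```

Call:
{"method": "send_rows", "body": {
  "increments": [
    [0, 0, 0, 0, 0, -0.01, 1],
    [0, 0, 0, 0, 0, -0.02, 1],
    [0, 0, 0, 0, 0, -0.03, 1],
    [0, 0, 0, 0, 0, -0.035, 1],
    [0, 0, 0, 0, 0, -0.035, 1],
    [0, 0, 0, 0, 0, -0.02, 1],
    [0, 0, 0, -0.01, -0.02, 0, 1],
    [0, 0, 0, -0.02, -0.035, 0, 1],
    [0, 0, 0, -0.02, -0.035, 0, 1],
    [0, 0, 0, -0.02, -0.035, 0, 1]
  ]
}}

```text
t: 30.67
ee_pos: [0.5286, 0.0448, 0.1452]
orientation: [2.372, 2.059, 0.0]
wrist_force: [-0.2, -0.5, -0.2]
grip_width: 0.156
grasp_force: 58.8
```

Call:
{"method": "send_rows", "body": {
  "increments": [
    [0, 0, -5.2, -0.02, -0.035, 0, 1],
    [0, 0, -5.2, 0, 0, 0, 1],
    [0, 0, -5.2, 0, 0, 0, 1],
    [0, 0, 0, 0, 0, 0, 1]
  ]
}}

```text
t: 31.0
ee_pos: [0.4918, 0.0301, 0.1453]
orientation: [2.07, 2.362, 0.001]
wrist_force: [-0.0, -0.9, -0.9]
grip_width: 0.159
grasp_force: 58.7
```

Run:
```python
from h import *
c=CC-.055*CY+.01*CX
plan((c+Zv*.14,97.5),(c+Zv*.0,97.5))
g=grab("scene"); P=cloud(g).reshape(-1,3); s=manip.get_state()["ee_pos"]
a=np.c_[(P-s)@CX,(P-s)@CY,P[:,2]-s[2]]
w=a[(abs(a[:,0])<.03)&(abs(a[:,1])<.08)&(a[:,2]>-.04)&(a[:,2]<.03)]; print(len(w),w.min(0),w.max(0),np.histogram(w[:,1],np.arange(-.08,.09,.02))[0])
o=w[abs(w[:,1])>.03]; 
for lo,hi in((-.08,-.03),(.03,.08)):
    o=w[(w[:,1]>lo)&(w[:,1]<hi)]; print(np.median(o,0))
```

```text
t 31.0 at [0.4918 0.0301 0.1453] grip 0.159
turn [0.08 0.02 0.05] shift [-0.2807  0.0178  0.0053] -> [ 0.5461 -0.2459  0.14  ]
turn [0. 0. 0.] shift [0.   0.   0.14] -> [ 0.5461 -0.2459  0.    ]
304 [-0.01940846 -0.06062794  0.00269084] [0.02023125 0.05862203 0.02979981] [  2  13   4   2  90 103  90   0]
[-0.00415936 -0.05711096  0.01296007]
[-0.00041088  0.04140544  0.01212081]
```

Spanner is held level and centred.

Call:
{"method": "send_rows", "body": {
  "increments": [
    [0, 0, 0, -0.02, 0.001, 0, 1],
    [0, 0, 0, -0.036, 0.0024, 0, 1],
    [0, 0, 0, -0.036, 0.0024, 0, 1],
    [0, 0, 0, -0.036, 0.0024, 0, 1],
    [0, 0, 0, -0.036, 0.0024, 0, 1],
    [0, 0, 0, -0.036, 0.0024, 0, 1],
    [0, 0, 0, -0.036, 0.0024, 0, 1],
    [0, 0, 0, -0.03, 0.0024, 0, 1],
    [0, 0, 0, -0.017, 0, 0, 1],
    [0, 0, 0, 0, 0, 0, 1]
  ]
}}

```text
t: 31.88
ee_pos: [0.5478, -0.2511, 0.1449]
orientation: [2.076, 2.356, -0.001]
wrist_force: [-0.2, 0.3, 0.3]
grip_width: 0.158
grasp_force: 58.9
```

Call:
{"method": "send_rows", "body": {
  "increments": [
    [0, 0, 0, 0, 0, 0.02, 1],
    [0, 0, 0, 0, 0, 0.035, 1],
    [0, 0, 0, 0, 0, 0.035, 1],
    [0, 0, 0, 0, 0, 0.025, 1],
    [0, 0, 0, 0, 0, 0.015, 1],
    [0, 0, 0, 0, 0, 0, 1]
  ]
}}

```text
t: 32.38
ee_pos: [0.544, -0.2445, 0.0098]
orientation: [-2.065, -2.355, 0.002]
wrist_force: [-0.7, 0.2, -0.7]
grip_width: 0.156
grasp_force: 58.9
```

Run:
```python
from h import *
c=CC-.058*CY+.01*CX
plan((c+Zv*.002,97.5)); print(manip.get_state()["wrist_force"])
```

```text
t 32.4 at [ 0.544  -0.2445  0.0098] grip 0.156
turn [-0.4  -0.36  0.01] shift [-0.0046  0.0019  0.0078] -> [ 0.5465 -0.2489  0.002 ]
[-0.68538119  0.20908734 -0.73645322]
```

Call:
{"method": "send_rows", "body": {
  "increments": [
    [0, 0, 0, -0.003, 0, 0.004, 1],
    [0, 0, 0, 0, 0, 0.003, 1],
    [0, 0, 0, 0, 0, 0, 1],
    [0, 0, 0, 0, 0, 0, 0.2],
    [0, 0, 0, 0, 0, 0, 0.2],
    [0, 0, 0, 0, 0, 0, 0.2],
    [0, 0, 0, 0, 0, -0.02, 0.2],
    [0, 0, 0, 0, 0, -0.035, 0.2],
    [0, 0, 0, 0, 0, -0.04, 0.2],
    [0, 0, 0, 0, 0, -0.04, 0.2]
  ]
}}

```text
t: 33.22
ee_pos: [0.5467, -0.2506, 0.1437]
orientation: [-2.071, -2.361, 0.001]
wrist_force: [-1.3, -0.9, -0.4]
grip_width: 0.399
grasp_force: 0.0
```

Call:
{"method": "send_rows", "body": {
  "increments": [
    [0, 0, 0, 0, 0, -0.04, 0.2],
    [0, 0, 0, 0, 0, -0.04, 0.2],
    [0, 0, 0, 0, 0, -0.04, 0.2],
    [0, 0, 0, 0, 0, -0.04, -0.2],
    [0, 0, 0, 0, 0, -0.02, -0.2],
    [0, 0, 0, 0, 0, 0, -0.2]
  ]
}}

```text
t: 33.72
ee_pos: [0.5496, -0.2522, 0.3316]
orientation: [2.063, 2.352, 0.004]
wrist_force: [-0.3, -0.3, 1.2]
grip_width: 0.6
grasp_force: 0.0
```

Run:
```python
from h import *
f=grab("scene"); save(f,"case.png",(210,110,410,270),4)
k=np.array([.648,-.177,0]); plan((k+Zv*.315,7.5),(k+Zv*.1924,7.5))
P=cloud(f).reshape(-1,3); l=P-CC; a=np.c_[l@CX,l@CY,P[:,2]]
w=a[(abs(a[:,1])<.12)&(a[:,0]>.03)&(a[:,0]<.14)&(a[:,2]>.1)&(a[:,2]<.24)]
for z in np.arange(.1,.26,.02):
    v=w[abs(w[:,2]-z)<.01]; 
    if len(v): print(round(z,2),len(v),np.median(v[:,0]).round(4))
print(a[(a[:,2]>.02)&(abs(a[:,1])<.12)&(abs(a[:,0])<.07)&(a[:,2]<.09)].max(0))
```

```text
t 33.8 at [ 0.5487 -0.2517  0.3276] grip 0.598
turn [ 5.300e-01 -6.000e-02  8.999e+01] shift [ 0.1082 -0.0611  0.0126] -> [ 0.648 -0.177  0.315]
turn [0. 0. 0.] shift [0.     0.     0.1226] -> [ 0.648  -0.177   0.1924]
0.1 124 0.0897
0.12 247 0.0892
0.14 253 0.0883
0.16 259 0.0875
0.18 307 0.0866
0.2 303 0.0857
0.22 499 0.0855
0.24 183 0.0843
[-0.00175578  0.11671481  0.07205536]
```

View pics/case.png

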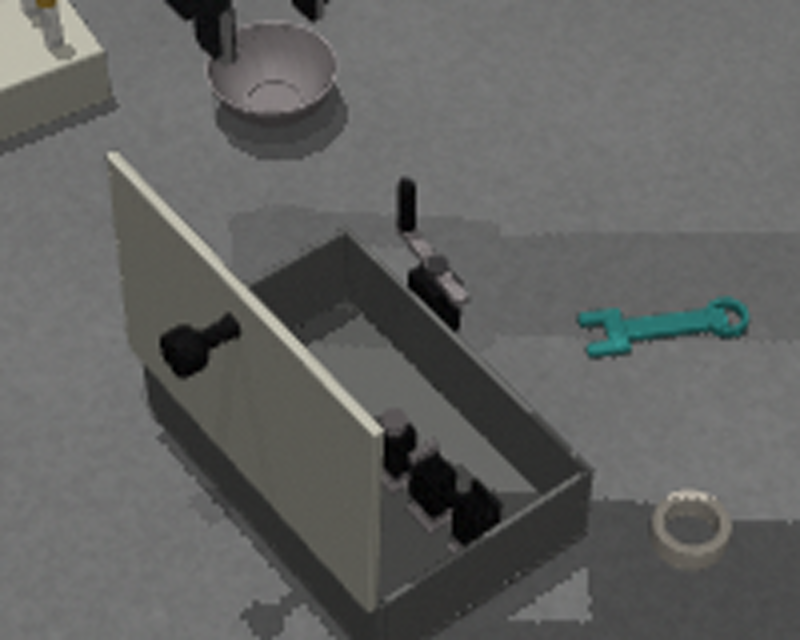

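The lid stands upright with the knob at (185,345), the three clips stand in the case at about (395,445), (435,485) and (475,510), and the latch is still clear. A check for the spanner from the top camera, then turn for the knob.

Run:
```python
from h import *
f=grab("top"); P=cloud(f); l=P-CC; x=l@CX; y=l@CY; z=P[...,2]
m=(abs(x)<.076)&(abs(y)<.121)&(z<.03); print(m.sum(),np.median(z[m]))
rb=f["image"].mean(-1)
m2=m&(z>np.median(z[m])+.004)
k,L,st,_=cv2.connectedComponentsWithStats(m2.astype(np.uint8))
for i in range(1,k):
    if st[i,4]>15: q=L==i; print(st[i].tolist(),"x",x[q].min().round(3),x[q].max().round(3),"y",y[q].min().round(3),y[q].max().round(3),np.median(z[q]).round(4))
```

```text
4813 0.00507583781836729
[390, 244, 46, 19, 321] x -0.008 0.031 y -0.12 -0.004 0.0122
```

Call:
{"method": "send_rows", "body": {
  "increments": [
    [0, 0, 7, 0, 0, 0, -0.2],
    [0, 0, 7, 0, 0, 0, -0.2],
    [0, 0, 7, 0, 0, 0, -0.2],
    [0, 0, 7, 0, 0, 0, -0.2],
    [0, 0, 7, 0, 0, 0, -0.2],
    [0, 0, 7, 0, 0, 0, -0.2],
    [0, 0, 7, 0, 0, 0, -0.2],
    [0, 0, 7, 0, 0, 0, -0.2],
    [0, 0, 7, 0, 0, 0, -0.2],
    [0, 0, 7, 0, 0, 0, -0.2]
  ]
}}

```text
t: 34.65
ee_pos: [0.5466, -0.2504, 0.3195]
orientation: [-3.051, -0.737, 0.005]
wrist_force: [0.9, -0.1, -0.3]
grip_width: 0.601
grasp_force: 0.0
```

Call:
{"method": "send_rows", "body": {
  "increments": [
    [0, 0, 7, 0, 0, 0, -0.2],
    [0, 0, 7, 0, 0, 0, -0.2],
    [0, 0, 6, 0, 0, 0, -0.2],
    [0, 0, 0, 0.027, -0.0153, 0, -0.2],
    [0, 0, 0, 0.027, -0.0153, 0, -0.2],
    [0, 0, 0, 0.027, -0.0153, 0, -0.2],
    [0, 0, 0, 0.0285, -0.0153, 0, -0.2],
    [0, 0, 0, 0, 0, 0, -0.2],
    [0, 0, 0, 0, 0, 0, -0.2],
    [0, 0, 0, 0, 0, 0, -0.2]
  ]
}}

```text
t: 35.48
ee_pos: [0.6472, -0.1758, 0.3202]
orientation: [-3.134, -0.206, 0.006]
wrist_force: [-0.1, -0.0, -0.2]
grip_width: 0.599
grasp_force: 0.0
```

Run:
```python
from h import *
k=np.array([.6495,-.177,0]); plan((k+Zv*.192,7.5))
```

```text
t 35.5 at [ 0.6472 -0.1758  0.3202] grip 0.599
turn [-0.08  0.2   0.01] shift [0.0021 0.0014 0.1282] -> [ 0.6495 -0.177   0.192 ]
```

Spanner lies flat in the case (y from -0.120 to -0.004). Descend on the knob and grip.

Call:
{"method": "send_rows", "body": {
  "increments": [
    [0, 0, 0, 0.002, 0.001, 0.03, -0.2],
    [0, 0, 0, 0, 0, 0.038, -0.2],
    [0, 0, 0, 0, 0, 0.035, -0.2],
    [0, 0, 0, 0, 0, 0.018, -0.2],
    [0, 0, 0, 0, 0, 0.007, -0.2],
    [0, 0, 0, 0, 0, 0, 1],
    [0, 0, 0, 0, 0, 0, 1],
    [0, 0, 0, 0, 0, 0, 1],
    [0, 0, 0, 0, 0, 0, 1],
    [0, 0, 0, 0, 0, 0, 1]
  ],
  "newtons": 60
}}

```text
t: 36.32
ee_pos: [0.6503, -0.1768, 0.1958]
orientation: [3.134, 0.206, 0.001]
wrist_force: [-2.6, 1.8, -3.2]
grip_width: 0.298
grasp_force: 59.2
```

Run:
```python
from h import *
plan(); s=manip.get_state(); l=s["ee_pos"]-CC-.085*CX; print(l@CX,l@CY,s["wrist_force"])
t=np.linspace(1.53,0,20); x=-.14*np.cos(t)+.043*np.sin(t); z=.14*np.sin(t)+.043*np.cos(t)
print(np.c_[np.diff(x),-np.diff(z)].round(4).tolist())
```

```text
t 36.3 at [ 0.6503 -0.1768  0.1958] grip 0.298
0.0373537255056183 -6.478095187468103e-05 [-2.64349533  1.78544027 -3.1559274 ]
[[-0.0115, -0.0025], [-0.0117, -0.0016], [-0.0118, -0.0007], [-0.0118, 0.0003], [-0.0117, 0.0012], [-0.0116, 0.0022], [-0.0114, 0.0031], [-0.0111, 0.004], [-0.0107, 0.0049], [-0.0103, 0.0057], [-0.0098, 0.0065], [-0.0092, 0.0073], [-0.0086, 0.008], [-0.008, 0.0087], [-0.0072, 0.0093], [-0.0065, 0.0099], [-0.0056, 0.0104], [-0.0048, 0.0108], [-0.0039, 0.0111]]
```

Call:
{"method": "send_rows", "body": {
  "increments": [
    [0, 0, 0, -0.0115, 0, -0.0025, 1],
    [0, 0, 0, -0.0117, 0, -0.0016, 1],
    [0, 0, 0, -0.0118, 0, -0.0007, 1],
    [0, 0, 0, -0.0118, 0, 0.0003, 1],
    [0, 0, 0, -0.0117, 0, 0.0012, 1],
    [0, 0, 0, -0.0116, 0, 0.0022, 1],
    [0, 0, 0, -0.0114, 0, 0.0031, 1],
    [0, 0, 0, -0.0111, 0, 0.004, 1],
    [0, 0, 0, -0.0107, 0, 0.0049, 1],
    [0, 0, 0, 0, 0, 0, 1]
  ]
}}

```text
t: 37.15
ee_pos: [0.5481, -0.1903, 0.1864]
orientation: [3.134, 0.205, 0.006]
wrist_force: [-2.9, 2.5, 2.8]
grip_width: 0.299
grasp_force: 60.1
```

Call:
{"method": "send_rows", "body": {
  "increments": [
    [0, 0, 0, -0.0103, 0, 0.0057, 1],
    [0, 0, 0, -0.0098, 0, 0.0065, 1],
    [0, 0, 0, -0.0092, 0, 0.0073, 1],
    [0, 0, 0, -0.0086, 0, 0.008, 1],
    [0, 0, 0, -0.008, 0, 0.0087, 1],
    [0, 0, 0, -0.0072, 0, 0.0093, 1],
    [0, 0, 0, 0, 0, 0, 1]
  ]
}}

```text
t: 37.73
ee_pos: [0.4935, -0.1974, 0.1391]
orientation: [3.134, 0.205, -0.005]
wrist_force: [-9.6, 1.4, 5.4]
grip_width: 0.296
grasp_force: 61.7
```

Call:
{"method": "send_rows", "body": {
  "increments": [
    [0, 0, 0, -0.0065, 0, 0.0099, 1],
    [0, 0, 0, -0.0056, 0, 0.0104, 1],
    [0, 0, 0, -0.0048, 0, 0.0108, 1],
    [0, 0, 0, -0.0039, 0, 0.0105, 1],
    [0, 0, 0, 0, 0, 0, 1],
    [0, 0, 0, 0, 0, 0, 1]
  ]
}}

```text
t: 38.23
ee_pos: [0.4735, -0.2, 0.097]
orientation: [-3.135, -0.205, 0.005]
wrist_force: [-7.5, 1.2, 1.0]
grip_width: 0.296
grasp_force: 61.8
```

Run:
```python
from h import *
plan(); f=grab("scene"); P=cloud(f).reshape(-1,3); l=P-CC; a=np.c_[l@CX,l@CY,P[:,2]]
w=a[(abs(a[:,1]-.07)<.04)&(abs(a[:,0])<.082)&(a[:,2]>.05)&(a[:,2]<.15)]; p=np.polyfit(w[:,0],w[:,2],1); print(len(w),p)
```

```text
t 38.2 at [ 0.4735 -0.2     0.097 ] grip 0.296
1716 [-0.00717768  0.08302186]
```

Lid is shut (about 0.007 rad). Press lightly, release, go up, and measure the latch post.

Call:
{"method": "send_rows", "body": {
  "increments": [
    [0, 0, 0, 0, 0, 0.002, 1],
    [0, 0, 0, 0, 0, 0, 1],
    [0, 0, 0, 0, 0, 0, -0.2],
    [0, 0, 0, 0, 0, 0, -0.2],
    [0, 0, 0, 0, 0, 0, -0.2],
    [0, 0, 0, 0, 0, -0.02, -0.2],
    [0, 0, 0, 0, 0, -0.035, -0.2],
    [0, 0, 0, 0, 0, -0.025, -0.2],
    [0, 0, 0, 0, 0, 0, -0.2]
  ]
}}

```text
t: 39.03
ee_pos: [0.4783, -0.2021, 0.1822]
orientation: [3.127, 0.205, 0.017]
wrist_force: [1.2, -0.4, 0.1]
grip_width: 0.6
grasp_force: 0.0
```

Run:
```python
from h import *
f=grab("scene"); P=cloud(f).reshape(-1,3); l=P-CC; a=np.c_[l@CX,l@CY,P[:,2]]
w=a[(abs(a[:,1]-.07)<.04)&(abs(a[:,0])<.082)&(a[:,2]>.05)&(a[:,2]<.15)]; print("lid",np.polyfit(w[:,0],w[:,2],1))
for F in(f,grab("top")):
    q=cloud(F).reshape(-1,3); m=(abs(q[:,0]-.44)<.04)&(abs(q[:,1]+.295)<.04)&(q[:,2]>.105)&(q[:,2]<.145); v=q[m]; print(len(v),np.median(v,0) if len(v) else '',v.min(0),v.max(0))
p=np.array([.442,-.295,0]); plan((p+Zv*.17,7.5),(p+Zv*.093,7.5))
```

```text
lid [-0.00527885  0.0825864 ]
23 [ 0.43473413 -0.28775862  0.11740779] [ 0.42926274 -0.29440596  0.1056846 ] [ 0.44233291 -0.28313207  0.13416449]Traceback (most recent call last):
  File "<stdin>", line 5, in <module>
    return umr_minimum(a, axis, None, out, keepdims, initial, where)
ValueError: zero-size array to reduction operation minimum which has no identity
```

Run:
```python
from h import *
p=np.array([.434,-.291,0]); plan((p+Zv*.17,7.5),(p+Zv*.098,7.5))
```

```text
t 39.1 at [ 0.4759 -0.2006  0.1768] grip 0.6
turn [ 0.17 -0.21  0.  ] shift [-0.0533  0.0841  0.0068] -> [ 0.434 -0.291  0.17 ]
turn [0. 0. 0.] shift [0.    0.    0.072] -> [ 0.434 -0.291  0.098]
```

Call:
{"method": "send_rows", "body": {
  "increments": [
    [0, 0, 0, -0.0178, 0.028, 0, -0.2],
    [0, 0, 0, -0.0178, 0.028, 0, -0.2],
    [0, 0, 0, -0.0177, 0.028, 0, -0.2],
    [0, 0, 0, 0, 0, 0, -0.2],
    [0, 0, 0, 0, 0, 0, -0.2],
    [0, 0, 0, 0, 0, 0, -0.2]
  ]
}}

```text
t: 39.63
ee_pos: [0.4323, -0.2895, 0.1733]
orientation: [-3.133, -0.205, 0.002]
wrist_force: [0.1, 0.0, 0.7]
grip_width: 0.601
grasp_force: 0.0
```

Run:
```python
from h import *
p=np.array([.434,-.291,0]); plan((p+Zv*.098,7.5))
```

```text
t 39.6 at [ 0.4323 -0.2895  0.1733] grip 0.601
turn [-0.11  0.06 -0.03] shift [0.0015 0.0017 0.0753] -> [ 0.434 -0.291  0.098]
```

Call:
{"method": "send_rows", "body": {
  "increments": [
    [0, 0, 0, 0.001, 0.002, 0.03, -0.2],
    [0, 0, 0, 0, 0, 0.03, -0.2],
    [0, 0, 0, 0, 0, 0.015, -0.2],
    [0, 0, 0, 0, 0, 0, -0.2],
    [0, 0, 0, 0, 0, 0, 1],
    [0, 0, 0, 0, 0, 0, 1],
    [0, 0, 0, 0, 0, 0, 1],
    [0, 0, 0, 0, 0, 0, 1],
    [0, 0, 0, 0, 0, 0, 1],
    [0, 0, 0, 0, 0, 0, 1]
  ],
  "newtons": 50
}}

```text
t: 40.47
ee_pos: [0.4355, -0.2951, 0.1023]
orientation: [3.127, 0.205, 0.006]
wrist_force: [0.9, -7.6, -1.9]
grip_width: 0.113
grasp_force: 48.7
```

Call:
{"method": "send_rows", "body": {
  "increments": [
    [0, 0, 0, -0.0059, -0.0017, 0, 1],
    [0, 0, 0, -0.0056, -0.0026, 0, 1],
    [0, 0, 0, -0.0051, -0.0034, 0, 1],
    [0, 0, 0, -0.0045, -0.0041, 0, 1],
    [0, 0, 0, -0.0039, -0.0047, 0, 1],
    [0, 0, 0, -0.0031, -0.0053, 0, 1],
    [0, 0, 0, -0.0022, -0.0057, 0, 1],
    [0, 0, 0, -0.0013, -0.006, 0, 1],
    [0, 0, 0, -0.0004, -0.0061, 0, 1],
    [0, 0, 0, 0, 0, 0, 1]
  ]
}}

```text
t: 41.3
ee_pos: [0.3938, -0.2607, 0.1022]
orientation: [3.126, 0.204, -0.013]
wrist_force: [-18.3, -9.6, 6.5]
grip_width: 0.116
grasp_force: 50.6
```

Run:
```python
from h import *
plan((np.array([.3974,-.2615,.1023]),7.5)); print(manip.get_state()["wrist_force"])
```

```text
t 41.3 at [ 0.3938 -0.2607  0.1022] grip 0.116
turn [ 0.51  0.51 -0.03] shift [ 0.0035  0.0012 -0.0001] -> [ 0.3974 -0.2615  0.1023]
[-18.27671918  -9.56488152   6.52018193]
```

Call:
{"method": "send_rows", "body": {
  "increments": [
    [0, 0, 0, 0.004, 0, 0, 1],
    [0, 0, 0, 0, 0, 0, -0.2],
    [0, 0, 0, 0, 0, 0, -0.2],
    [0, 0, 0, 0, 0, 0, -0.2],
    [0, 0, 0, 0, 0, 0, -0.2],
    [0, 0, 0, 0, 0, -0.025, -0.2],
    [0, 0, 0, 0, 0, -0.035, -0.2],
    [0, 0, 0, 0, 0, -0.04, -0.2],
    [0, 0, 0, 0, 0, -0.04, -0.2],
    [0, 0, 0, 0, 0, -0.04, -0.2]
  ]
}}

```text
t: 42.13
ee_pos: [0.4008, -0.2557, 0.2815]
orientation: [-3.135, -0.206, -0.0]
wrist_force: [1.1, -1.2, -0.6]
grip_width: 0.601
grasp_force: 0.0
```

Run:
```python
from h import *
f=grab("scene"); save(f,"end.png",(230,130,390,250),5); plan()
P=cloud(f).reshape(-1,3); l=P-CC; a=np.c_[l@CX,l@CY,P[:,2]]
w=a[(abs(a[:,1]-.07)<.04)&(abs(a[:,0])<.082)&(a[:,2]>.05)&(a[:,2]<.15)]; print("lid",np.polyfit(w[:,0],w[:,2],1))
m=(abs(P[:,0]-.42)<.05)&(abs(P[:,1]+.275)<.045)&(P[:,2]>.108)&(P[:,2]<.145); v=P[m]; print(len(v),np.median(v,0),v.min(0),v.max(0))
```

```text
t 42.2 at [ 0.4037 -0.2582  0.2918] grip 0.597
lid [-0.00512422  0.08280057]
46 [ 0.39662944 -0.25501786  0.12700413] [ 0.38913042 -0.26547614  0.108521  ] [ 0.40122776 -0.25084762  0.1352786 ]
```

View pics/end.png

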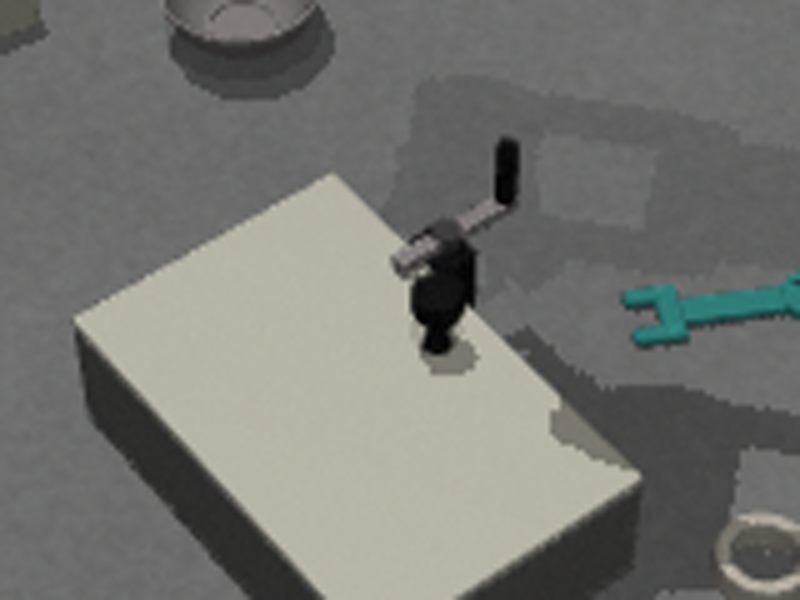

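The lid is shut, the latch nose lies across its front edge at (405,262), the post at (507,170) is back at its starting place, and the gripper is clear.

```bash
python3 -c "
from h import *
print(job.sign_off())"
```

```text
the job is handed in; nothing more can be done
None
```

The job is handed in at about 42 s: the three clips and the bare steel spanner are in the case, the lid is shut, the latch is back across it, and the robot never touched the bystanders.

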